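# Load the lamp dryer and crank its tray in

### The arm

A 6-joint arm with a two-finger parallel gripper is mounted at the origin on the work surface. World frame = base frame: x ahead of the robot, y to its left, z up, the work surface at z = 0. Lengths are in m, angles in rad, forces in N, time in s.
With the tool pointing down it reaches from about 0.35 to 0.775 m from the base axis. Payload 5.5 kg.
Tool frame: the origin (TCP) lies at the very end of the fingers, on their centre line; the grasp point (between the pads) lies 19 mm behind it; z points along the fingers, y is the line along which they close (so a half turn about z gives the same grasp; the last joint's range is limited). The gripper opens to 85 mm and grips with 20 to 120 N. Pads are 22 mm wide; open, the fingers measure 114 mm over their backs; the gripper's body (76 mm by 85 mm) begins 54 mm behind the grasp point. The pads swing forward as they close: fully open they stand 13 mm farther back than shut.
Start: joints at [-1.376, 0.313, 0.046, 1.304, 0, 1.431], TCP at [0.189, -0.543, 0.231] pointing down, gripper open.
Joint ranges: [-2.76, 2.76], [-0.86, 1.69], [-1.03, 1.26], [-2.2, 2.34], [-1.47, 1.5], [-3.14, 3.14]. Speed limits (rad/s): [2.57, 2.57, 3.14, 3.14, 3.14, 3.14].

### API

Orientations are given as [roll, pitch, yaw] about the fixed x, y, z axes, in that order (R = Rz(yaw) Ry(pitch) Rx(roll)).
In Python, from plant import env gives the robot as it stands.
- The arm moves only by the tool servo_tool, never from a script. Its argument "steps" is one flat list of numbers, 7 for each row, row after row: the turn, a rotation vector about the tool's x, y, z in units of 5 degrees (1.0 is 5 degrees), then the shift along the tool's x, y, z in cm, then the finger opening in cm, from 0 to 8.54. A call has 1 to 10 rows; each row is the pose to reach, as a shift and turn from the pose commanded when the call began, along the tool's axes at that moment; what a row does not reach only later rows make up. A row lasts 1/8 s, in which the tool goes at most 62.5 mm and 10.7 degrees, less where a joint would pass 70% of its speed; a pose out of reach is approached as far as the arm can. A call with a gripper value outside its range is refused whole. The fingers move at their own pace and stop on an object; "squeeze" is the grip in N (left out, the last holds). Time passes only in rows, so rows that repeat a pose let the fingers close. It gives the time, the measured TCP pose, the force, the opening and the grip force at its end, in the units of the state.
- env.get_obs(): the state, without advancing time (a new reading comes with each control period).
- env.camera(name): name is "side" or "top" or "wrist"; returns a dict with "frame" (400x640x3 uint8, red, green, blue), "intrinsics" (3x3 intrinsics, pixels), "rvec" (rotation vector, rad) and "tvec" (3), from world to camera coordinates, as OpenCV has them. Camera axes: x right, y down, z forward; pixel columns grow to the right and rows downward; lengths in m; the calibration is good to about 2 mm. The wrist camera is an equidistant fisheye: a pixel r from the principal point sees the ray r / f radians off the axis. A picture is of the moment at which its call begins. There is no depth.
- env.finish_job(): hands the job in; it is judged then, once.
The state is a dict: "t": time; "joints": joint angles; "qd": joint speeds; "joint_efforts": joint torques, N m; "ee_pos": TCP position; "tool_rot": TCP orientation; "ft_force": force on the tool from outside, world axes, zero at the start; "ft_torque": the same for the moment, N m; "width": finger opening in m; "grasp_force": force on a finger pad.
Only numpy, scipy, OpenCV 4.12 (cv2) and the standard library are available. Lean on these libraries where they do the work, as an engineer would, in place of code of your own. Each camera call takes 0.05 s, during which the arm holds its last target. There are 200 camera calls.

### The job

Stand every small clay test cup that is on the bench upright in a compartment of its own in the dryer's sliding tray, then fit the removable crank on the square shaft end and wind it clockwise, about three turns, until the tray is fully home under the lamps. Take the crank off, lay it back in its wooden rest, and then press the timer's spring plunger right down to its stop to start the drying. Leave the other studio things where they are.

Things in the scene. Friction and masses are not known exactly. Their poses are not given: they have to be found in the camera images.
- cup1: Small round open terracotta cup, one of two to four alike on the bench (absent ones read None): 54 mm across the rim, a little narrower at the foot, 44 mm high, 90 g. Origin: centre of its underside; z up when it stands.
- cup2: Small round open terracotta cup, one of two to four alike on the bench (absent ones read None): 54 mm across the rim, a little narrower at the foot, 44 mm high, 90 g. Origin: centre of its underside; z up when it stands.
- cup3: Small round open terracotta cup, one of two to four alike on the bench (absent ones read None): 54 mm across the rim, a little narrower at the foot, 44 mm high, 90 g. Origin: centre of its underside; z up when it stands.
- cup4: Small round open terracotta cup, one of two to four alike on the bench (absent ones read None): 54 mm across the rim, a little narrower at the foot, 44 mm high, 90 g. Origin: centre of its underside; z up when it stands.
- station: Fixed lamp dryer: grey bed 150 mm wide (x), y -285 to +315 mm, 22 mm high. Origin on the bench. The tray slides along +y into an open lamp frame (posts at x +-100, y 105 and 305 mm; top at 150 mm, lamps from 120 mm up). Gearbox block 70 mm square, 50 mm high, with the upright shaft at y = -220 mm.
- tray_mid (a point): Centre of the tray's floor (49 mm above the bench), turned like the station. Aluminium pan 170 mm square; rim and cross divider 5 mm thick, 9 mm high over the floor, make four compartments about 77 mm square, centres at x and y +-41 mm from here. Slides 250 mm to the station's +y, driven only by the shaft.
- shaft_foot (a point): Foot of the upright square shaft end, on its axis, on the round shoulder where the crank's hub comes to rest, 54 mm above the bench; its axes turn with the shaft, x and y square to the flats. The shaft is 14 mm square for 22 mm above this point and then has a 6 mm tapered nose.
- shaft (a joint): Turn of the shaft in rad, clockwise from above positive; starts at 0 to 1.2 (tray outside), stop at 18.85 (tray fully home). 13.3 mm of tray travel per rad. Friction about 0.22 N m; it stays where it is left.
- crank: Loose steel crank, 0.3 kg. Origin: centre of the hub's underside, mouth of the square socket (16.4 mm wide, 28 deep, sides along x and y; fits the shaft four ways, 10 degrees of play). Hub 36 mm square, 54 high. Arm 20 mm wide, 12 to 22 mm above the underside, along +x to the upright handle at x = 75 mm; a 20 mm foot below it reaches the underside's level.
- crank_grip (a point): Point on the axis of the crank's upright wooden handle, a freely spinning sleeve 22 mm in diameter from 24 to 92 mm above the hub's underside; this point is at 70 mm, x = 75 mm in the crank's frame.
- crank_rest: Fixed shallow wooden tray in which the crank lies at the start, standing on its hub and foot, handle upright, hub about 37 mm to -x of the centre. 180 mm (x) by 90 mm (y), walls 6 mm thick, 22 mm high, floor 6 mm. Origin: centre of its underside.
- plunger_top (a point): Centre of the top of the plunger's black round head (34 mm across) on the white timer box (85 mm square, 75 mm high, fixed); about 111 mm above the bench when up.
- plunger (a joint): Plunger travel in m, 0 up, 0.014 at its stop; spring, 1.7 N at first and 7.7 N at the stop; it springs back.
- mug: Bystander: white mug, 80 mm across, 90 mm high.
- sponge: Bystander: yellow sponge block 100 x 65 x 30 mm.
- clay_lump: Bystander: lump of grey clay, 88 mm across, 70 mm high.
- spray: Bystander: white bottle 76 mm across, 190 mm high.
Mind the look-alikes: they are no part of the job. Leave any turquoise look-alike of the cup1 alone.

How it is judged:
By the outcome, as a careful person would: the job done as asked, in the order asked, and still so for the second after the job is handed in, with the robot touching nothing.
Of cup1, cup2, cup3, cup4 only 2 to 4 are there at a start; the rules pass over those that are not, and their reading is None.
At some moment in a run one of cup1, cup2, cup3, cup4 may be knocked a few centimetres aside while the robot is not near it.
Once in a run the grip may slacken for a moment while it holds something.
It also fails if it takes over 210 s, if anything falls off the work surface, if the arm or the gripper's body presses on something with over 40 N, if the wrist force passes 120 N, or if a joint passes its speed limit or range.

## Working session

There is one attempt and no reset: what is moved stays moved. The work goes in short steps, Python scripts to look and compute and a tool call to move; the robot and the scene stay as the last step left them, time stands still between calls to the robot, and variables do not carry over. Pictures are saved under pics/ and viewed, at most 17 in all, crops included, and the job is handed in when it is done.

Besides the shell and the picture viewer there is one more tool, called after "Emit:" by a JSON object that holds its "api" and its "payload". servo_tool: Moves the arm, as the interface text tells. Its arguments: {"type":"object","properties":{"steps":{"type":"array","items":{"type":"number"}},"squeeze":{"type":"number"}},"required":["steps"]}

```bash
ls; mkdir -p pics; cat > h.py <<'E'
import numpy as np, cv2
from scipy.spatial.transform import Rotation as Rn
from plant import env
def shot(n,f):
    c=env.camera(n); cv2.imwrite('pics/'+f,c['frame'][:,:,::-1]); np.savez('pics/'+f+'.npz',**c); return c
def ray(c,px):
    K=c['intrinsics'];R=cv2.Rodrigues(np.array(c['rvec'],float))[0];t=np.array(c['tvec'],float).ravel()
    d=np.linalg.inv(K)@[px[0],px[1],1.]
    if c.get('fish'):
        r=np.hypot(d[0],d[1]);d=np.array([np.sin(r)*d[0]/max(r,1e-9),np.sin(r)*d[1]/max(r,1e-9),np.cos(r)])
    return -R.T@t, R.T@d
def onz(c,px,z):
    o,d=ray(c,px);return o+d*(z-o[2])/d[2]
def proj(c,P):
    K=c['intrinsics'];R=cv2.Rodrigues(np.array(c['rvec'],float))[0];p=R@np.array(P)+np.array(c['tvec']).ravel();
    if c.get('fish'):
        r=np.hypot(p[0],p[1]);th=np.arctan2(r,p[2]);p=np.array([p[0]/r*th,p[1]/r*th,1])
    p=K@p;return p[:2]/p[2]
def load(f,fish=False):
    c=dict(np.load('pics/'+f+'.npz'));c['fish']=fish;return c
def pose():
    s=env.get_obs();r=s['tool_rot'];return np.array(s['ee_pos']),Rn.from_euler('xyz',r) if np.size(r)==3 else Rn.from_matrix(r)
E
python3 - <<'E'
from h import *
print(env.get_obs())
for n in('top','side','wrist'):
    c=shot(n,n+'0.png');print(n,c['intrinsics'].tolist(),ray(c,(320,200)))
E
```

```text
pics
{'t': 0.0, 'joints': array([-1.37560373e+00,  3.14010568e-01,  4.49946985e-02,  1.30358987e+00,
        5.25282823e-06,  1.43118720e+00]), 'qd': array([ 1.52580127e-03, -5.08429203e-04, -6.21279195e-05,  8.23991471e-04,
        2.95717739e-04,  8.36521531e-04]), 'joint_efforts': array([-2.46530954e-04, -4.80621386e+01,  2.98537910e+01,  1.92185445e-02,
       -7.34088894e-05,  1.48130734e-06]), 'ee_pos': array([ 0.18882437, -0.54258373,  0.23040951]), 'tool_rot': array([-3.13980158e+00, -2.56992363e-04,  3.34801485e-01]), 'ft_force': array([ 0.53536885, -0.78863052, -0.13466745]), 'ft_torque': array([ 0.0119053 , -0.0032554 , -0.01259928]), 'grasp_force': 0.0, 'width': 0.08554725280221441}
top [[373.86610166634034, 0.0, 323.73029209729333], [0.0, 373.86610166634034, 207.5797481003263], [0.0, 0.0, 1.0]] (array([0.37523602, 0.01348644, 1.33865595]), array([ 0.15538734,  0.02453979, -0.98780725]))
side [[394.1157993778961, 0.0, 322.1699418175167], [0.0, 394.1157993778961, 202.91836725394808], [0.0, 0.0, 1.0]] (array([0.11348921, 0.73416   , 0.81828443]), array([ 0.39157389, -0.65685719, -0.64443283]))
wrist [[309.70691628693146, 0.0, 319.07538189859577], [0.0, 309.70691628693146, 192.6100421696816], [0.0, 0.0, 1.0]] (array([ 0.26376269, -0.5161916 ,  0.37361495]), array([-0.31470206, -0.10980766, -0.94312415]))
```

View pics/top0.png

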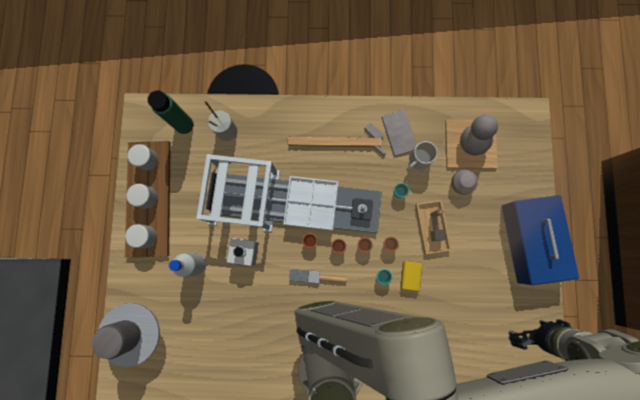

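View pics/side0.png

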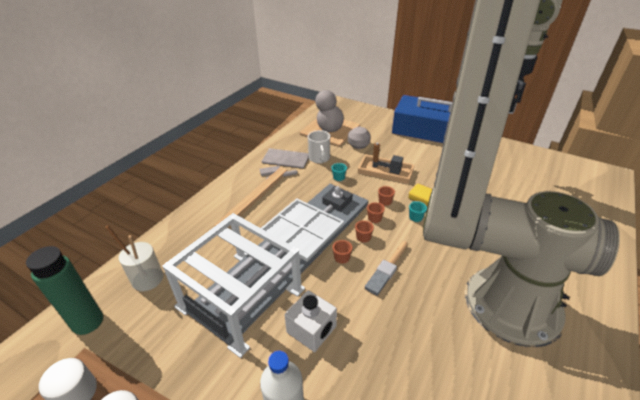

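The top view shows four terracotta cups at about (310,241), (339,245), (365,244) and (391,244). The tray is at (311,203), the shaft at (362,209), the crank rest at (433,229) and the plunger at (238,252). There are turquoise decoys at (401,190) and (384,277). Next I'll measure.

```bash
python3 - <<'E'
from h import *
c=load('top0.png');s=load('side0.png')
for nm,cc in(('top',c),('side',s)):
    f=cc['frame'].astype(int);m=((f[:,:,0]>90)&(f[:,:,0]>1.9*f[:,:,1])&(f[:,:,0]>1.9*f[:,:,2])).astype(np.uint8)
    n,l,st,ce=cv2.connectedComponentsWithStats(m)
    for i in range(1,n):
        if st[i,4]>15: print(nm,st[i],ce[i],onz(cc,ce[i],.03 if nm=='top' else .025).round(4))
im=c['frame'][:,:,::-1]
a=cv2.resize(im[145:275,190:460],None,fx=2.95,fy=2.95,interpolation=cv2.INTER_CUBIC);cv2.imwrite('pics/topc.png',a)
im=s['frame'][:,:,::-1]
a=cv2.resize(im[140:360,160:450],None,fx=2.7,fy=2.7,interpolation=cv2.INTER_CUBIC);cv2.imwrite('pics/sidec.png',a)
E
```

```text
(no output)
```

View pics/topc.png

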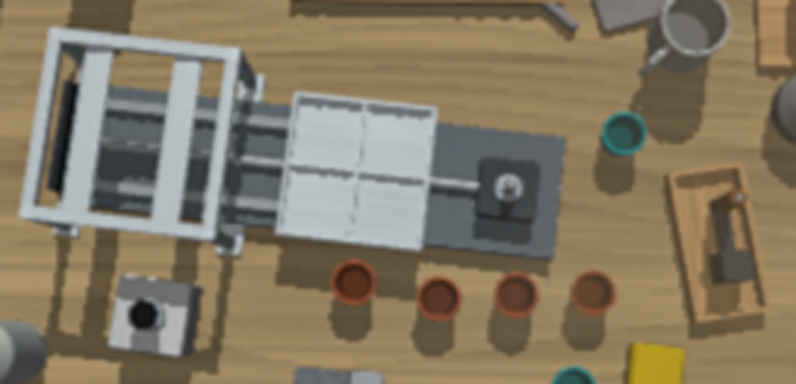

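View pics/sidec.png

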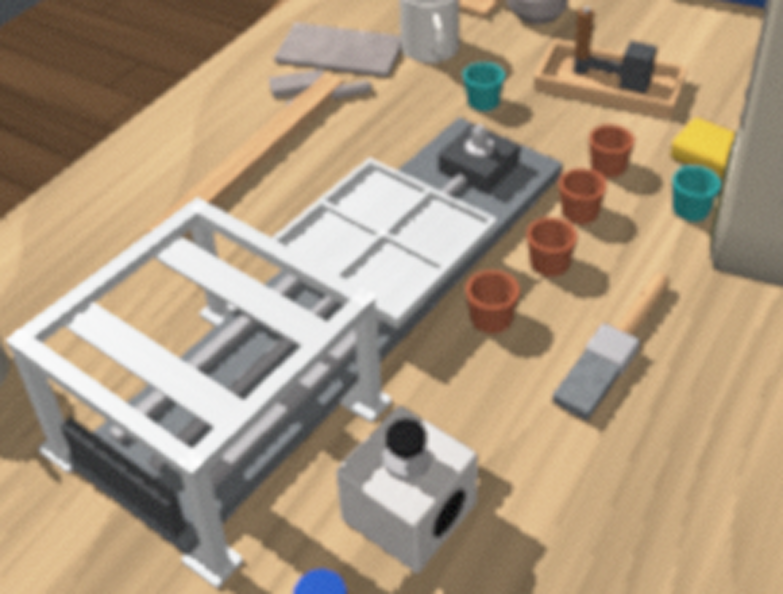

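The crops show all four cups upright, with rims at crop px (353,281), (439,298), (516,294) and (593,291). The tray corners are clear, the shaft is at (508,187), and the crank hub is at (730,262) with its handle toward +x.

```bash
cat >> h.py <<'E'
def cups(c,z=.044,lo=(0,90,40),hi=(9,255,255)):
    hsv=cv2.cvtColor(c['frame'],cv2.COLOR_RGB2HSV);m=cv2.inRange(hsv,np.array(lo),np.array(hi))
    n,l,st,ce=cv2.connectedComponentsWithStats(m);out=[]
    for i in range(1,n):
        if st[i,4]>60:out.append((st[i].tolist(),ce[i].round(1),onz(c,ce[i],z).round(4)))
    return out
E
python3 - <<'E'
from h import *
c=load('top0.png');s=load('side0.png')
f=lambda x,y,z:onz(c,(190+x/2.95,145+y/2.95),z)
g=lambda x,y,z:onz(s,(160+x/2.7,140+y/2.7),z)
for i in cups(c,.035):print('t',i)
for i in cups(s,.022):print('s',i)
for p in((353,281),(439,298),(516,294),(593,291)):print('rim',f(*p,.044))
for p in((491,287),(552,233),(582,182),(611,136)):print('rim s',g(*p,.044))
tc=[f(*p,.058) for p in((296,93),(436,106),(422,249),(277,234))];print('tray',np.array(tc).round(4),np.mean(tc,0))
tc=[g(*p,.058) for p in((372,160),(495,220),(388,322))];print('tray s',np.array(tc).round(4),g(383,233,.055))
print('shaft',f(508,186,.08),g(481,131,.08))
print('plg',f(144,316,.111),g(407,437,.111))
tc=[f(*p,.022) for p in((668,172),(744,166),(764,311),(694,325))];print('rest',np.array(tc).round(4),np.mean(tc,0))
print('hub',f(731,264,.06),g(637,57,.06)); print('handle',f(740,195,.098),g(585,12,.098))
E
```

```text
t ([303, 234, 14, 14, 140], array([309.5, 240.6]), array([0.4367, 0.0797, 0.035 ]))
t ([332, 240, 13, 13, 115], array([338.3, 246.1]), array([ 0.4194, -0.0205,  0.035 ]))
s ([367, 187, 27, 36, 476], array([380. , 203.8]), array([ 0.427 , -0.1545,  0.022 ]))
s ([356, 221, 17, 21, 279], array([363.8, 230.4]), array([ 0.4198, -0.0236,  0.022 ]))
s ([333, 241, 19, 22, 330], array([341.9, 250.7]), array([0.4374, 0.0773, 0.022 ]))
rim [0.4375842  0.07881292 0.044     ]
rim [ 0.41942338 -0.02210028  0.044     ]
rim [ 0.42555168 -0.11189377  0.044     ]
rim [ 0.43051279 -0.20161583  0.044     ]
rim s [0.43584735 0.08156973 0.044     ]
rim s [ 0.41678304 -0.01831321  0.044     ]
rim s [ 0.42312557 -0.10811715  0.044     ]
rim s [ 0.42752466 -0.19916721  0.044     ]
tray [[ 0.6583  0.1507  0.058 ]
 [ 0.645  -0.0156  0.058 ]
 [ 0.4753 -0.0013  0.058 ]
 [ 0.4901  0.168   0.058 ]] [0.56718039 0.07544205 0.058     ]
tray s [[ 0.635  -0.0105  0.058 ]
 [ 0.4711  0.0073  0.058 ]
 [ 0.4929  0.1815  0.058 ]] [0.56350913 0.07943794 0.055     ]
shaft [ 0.54772747 -0.09897572  0.08      ] [ 0.54191512 -0.09183312  0.08      ]
plg [0.39189106 0.30636312 0.111     ] [0.38947892 0.31398142 0.111     ]
rest [[ 0.5756 -0.2964  0.022 ]
 [ 0.5843 -0.3877  0.022 ]
 [ 0.4112 -0.4067  0.022 ]
 [ 0.3934 -0.3239  0.022 ]] [ 0.49112795 -0.35367616  0.022     ]
hub [ 0.46349965 -0.35816819  0.06      ] [ 0.45534882 -0.34211445  0.06      ]
handle [ 0.53898994 -0.35915071  0.098     ] [ 0.53265876 -0.34861287  0.098     ]
```

```bash
cat >> h.py <<'E'
def go(x,y,z,psi):
    "units (turn/5deg, cm) from present pose to a tool-down target pose; psi in deg"
    p,R=pose();T=Rn.from_euler('xyz',[np.pi,0,np.radians(psi)])
    rv=(R.inv()*T).as_rotvec();d=R.inv().apply(np.array([x,y,z])-p)
    print('go',(x,y,z,psi),np.concatenate([np.degrees(rv)/5,d*100]).round(2).tolist())
E
python3 - <<'E'
from h import *
go(.429,-.2,.13,45)
E
```

```text
go (0.429, -0.2, 0.13, 45) [-0.02, -0.01, -5.16, 33.94, -24.46, 10.1]
```

Emit:
{"api": "servo_tool", "payload": {"steps": [0,0,-5.2,34,-24.5,0,7.4,0,0,-5.2,34,-24.5,0,7.4,0,0,-5.2,34,-24.5,5,7.4,0,0,-5.2,34,-24.5,10.1,7.4,0,0,-5.2,34,-24.5,10.1,7.4,0,0,-5.2,34,-24.5,10.1,7.4,0,0,-5.2,34,-24.5,10.1,7.4,0,0,-5.2,34,-24.5,10.1,7.4,0,0,-5.2,34,-24.5,10.1,7.4,0,0,-5.2,34,-24.5,10.1,7.4], "squeeze": 25}}

```text
t: 1.4
ee_pos: [0.4294, -0.2013, 0.1308]
tool_rot: [3.14, 0.0, 0.787]
ft_force: [1.3, -0.3, 0.2]
width: 0.0737
grasp_force: 0.0
```

```bash
python3 - <<'E'
from h import *
s=env.get_obs();print(s['t'],s['ee_pos'],s['tool_rot'],s['joints'])
c=shot('wrist','w1.png');c=load('w1.png',True)
for i in cups(c,.044,hi=(10,255,255)):print(i)
for p in((.429,-.2,.044),(.424,-.11,.044),(.545,-.095,.08),(.457,-.35,.06)):print(p,proj(c,p))
E
```

```text
1.4 [ 0.4294464  -0.2013274   0.13083335] [3.14038705e+00 1.10952325e-04 7.86626356e-01] [-6.07658212e-01  1.76953572e-01 -3.87452013e-01  1.00522335e+00
 -3.20928218e-04  1.74730783e+00]
([82, 0, 53, 10, 364], array([108.6,   3.6]), array([0.4249, 0.0525, 0.044 ]))
([124, 24, 68, 63, 3190], array([156.4,  56.3]), array([ 0.4212, -0.0253,  0.044 ]))
([198, 88, 68, 69, 3545], array([230.7, 121.7]), array([ 0.4247, -0.1101,  0.044 ]))
([283, 161, 67, 67, 3428], array([316.3, 195.1]), array([ 0.4293, -0.1973,  0.044 ]))
(0.429, -0.2, 0.044) [318.48745134 197.53588696]
(0.424, -0.11, 0.044) [230.02028343 122.37007865]
(0.545, -0.095, 0.08) [331.05521011 -22.25558063]
(0.457, -0.35, 0.06) [455.98229539 291.92288688]
```

View pics/w1.png

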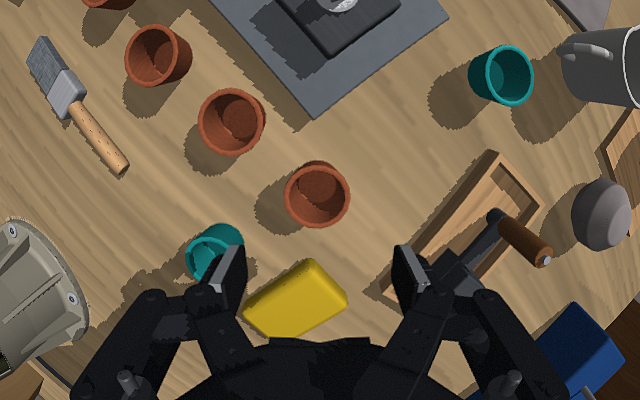

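The wrist view shows cup4's rim at (316,195) and the other cups at (231,122) and (156,56). They agree with the top view to within 3 mm. Descending and grasping.

Emit:
{"api": "servo_tool", "payload": {"steps": [0,0,0,0.15,-0.2,6,7.4,0,0,0,0.15,-0.2,9,7.4,0,0,0,0.15,-0.2,11.8,7.4,0,0,0,0.15,-0.2,11.8,7.4,0,0,0,0.15,-0.2,11.8,4.5,0,0,0,0.15,-0.2,11.8,4.5,0,0,0,0.15,-0.2,11.8,4.5,0,0,0,0.15,-0.2,11.8,4.5,0,0,0,0.15,-0.2,6,4.5,0,0,0,0.15,-0.2,0,4.5], "squeeze": 30}}

```text
t: 2.7
ee_pos: [0.4288, -0.1972, 0.1318]
tool_rot: [-3.141, -0.0, 0.789]
ft_force: [0.3, 0.0, -1.8]
width: 0.0521
grasp_force: 32.1
```

```bash
python3 - <<'E'
from h import *
y=np.radians(-5);Rz=np.array([[np.cos(y),-np.sin(y)],[np.sin(y),np.cos(y)]])
for a in((41,-41),(41,41),(-41,-41),(-41,41)):
    print(a,np.array([.5655,.077])+Rz@(np.array(a)*1.05/1000))
p=np.array([.5655,.077])+Rz@np.array([.044,-.044])
go(p[0],p[1],.17,40);s=env.get_obs();print(s['width'],s['grasp_force'],s['ft_force'])
E
```

```text
(41, -41) [0.60463413 0.03036176]
(41, 41) [0.61213824 0.11613413]
(-41, -41) [0.51886176 0.03786587]
(-41, 41) [0.52636587 0.12363824]
go (np.float64(0.6054977140351399), np.float64(0.02933258060306624), 0.17, 40) [-0.01, -0.0, 1.04, 28.52, -3.43, -3.82]
0.05212179619506392 32.09502675337717 [ 0.31487549  0.01716193 -1.79430993]
```

Emit:
{"api": "servo_tool", "payload": {"steps": [0,0,1,6,-0.7,-3.8,4.5,0,0,1,28.5,-3.4,-3.8,4.5,0,0,1,28.5,-3.4,-3.8,4.5,0,0,1,28.5,-3.4,-3.8,4.5,0,0,1,28.5,-3.4,-3.8,4.5,0,0,1,28.5,-3.4,-3.8,4.5,0,0,1,28.5,-3.4,-3.8,4.5,0,0,1,28.5,-3.4,-3.8,4.5]}}

```text
t: 3.7
ee_pos: [0.6052, 0.0276, 0.1685]
tool_rot: [-3.142, 0.0, 0.7]
ft_force: [-0.1, -0.4, -1.4]
width: 0.052
grasp_force: 23.7
```

```bash
python3 - <<'E'
from h import *
c=shot('wrist','w2.png');c=load('w2.png',True)
y=np.radians(-5);Rz=np.array([[np.cos(y),-np.sin(y)],[np.sin(y),np.cos(y)]])
for a in((85,-85),(85,85),(-85,-85),(-85,85),(0,0)):
    p=np.array([.5655,.077])+Rz@(np.array(a)/1000);print(a,p,proj(c,[*p,.058]).round(1))
E
```

```text
(85, -85) [ 0.64276831 -0.01508479] [385.4 187.8]
(85, 85) [0.65758479 0.15426831] [242.5  47. ]
(-85, -85) [ 4.73415213e-01 -2.68311204e-04] [258.4 299.1]
(-85, 85) [0.48823169 0.16908479] [132.4 188. ]
(0, 0) [0.5655 0.077 ] [247.4 187.6]
```

View pics/w2.png

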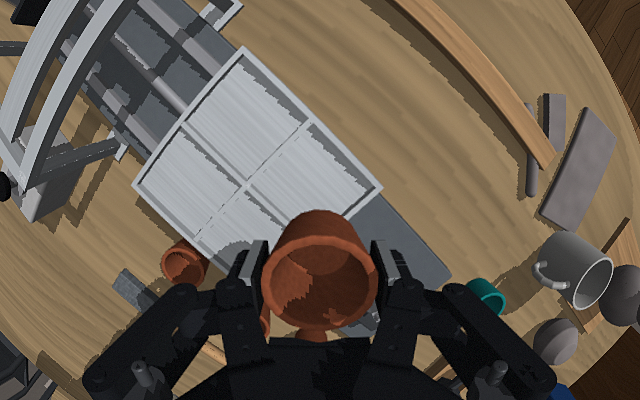

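The tray corners at (383,187), (242,47) and (133,186), with centre (247,186), match my predicted pose to about 2 px. Placing.

Emit:
{"api": "servo_tool", "payload": {"steps": [0,0,0,0.1,0,5,4.5,0,0,0,0.1,0,8,4.5,0,0,0,0.1,0,9.8,4.5,0,0,0,0.1,0,10.5,4.5,0,0,0,0.1,0,10.5,4.5,0,0,0,0.1,0,10.5,7.2,0,0,0,0.1,0,10.5,7.2,0,0,0,0.1,0,10.5,7.2,0,0,0,0.1,0,6,7.2,0,0,0,0.1,0,0,7.2]}}

```text
t: 5.0
ee_pos: [0.6053, 0.0294, 0.1676]
tool_rot: [-3.139, 0.003, 0.701]
ft_force: [1.6, -0.2, -0.4]
width: 0.0719
grasp_force: 0.0
```

```bash
python3 - <<'E'
from h import *
c=shot('top','t2.png')
for i in cups(c,.044,hi=(10,255,255)):print(i)
go(.424,-.110,.13,45);print(env.get_obs()['ft_force'])
E
```

```text
([358, 238, 13, 14, 69], array([362.3, 245.8]), array([ 0.4215, -0.103 ,  0.044 ]))
go (0.424, -0.11, 0.13, 45) [0.09, -0.08, -0.96, -23.21, -1.41, 4.63]
[ 1.55251694 -0.25889907  6.54568409]
```

Emit:
{"api": "servo_tool", "payload": {"steps": [0,0,-1,-6,0,0,7.4,0,0,-1,-23.2,-1.4,0,7.4,0,0,-1,-23.2,-1.4,4.6,7.4,0,0,-1,-23.2,-1.4,4.6,7.4,0,0,-1,-23.2,-1.4,4.6,7.4,0,0,-1,-23.2,-1.4,4.6,7.4,0,0,-1,-23.2,-1.4,4.6,7.4]}}

```text
t: 5.92
ee_pos: [0.4223, -0.1099, 0.1232]
tool_rot: [3.139, -0.001, 0.79]
ft_force: [1.1, 0.2, -0.0]
width: 0.0739
grasp_force: 0.0
```

```bash
python3 - <<'E'
from h import *
c=shot('wrist','w3.png');c=load('w3.png',True)
for i in cups(c,.044,hi=(10,255,255)):print(i)
print(pose()[0])
s=shot('side','s3.png')
for i in cups(s,.022,hi=(10,255,255)):print('s',i)
E
```

```text
([130, 0, 71, 56, 3210], array([163.8,  27.6]), array([0.4361, 0.0733, 0.044 ]))
([196, 87, 71, 71, 3801], array([230.5, 121.8]), array([ 0.4193, -0.0197,  0.044 ]))
([287, 162, 68, 70, 3636], array([320.2, 197.2]), array([ 0.4249, -0.1074,  0.044 ]))
[ 0.42212219 -0.10970379  0.12303689]
s ([290, 196, 18, 21, 282], array([298.8, 205.4]), array([ 0.6409, -0.0224,  0.022 ]))
s ([355, 203, 29, 39, 574], array([369. , 221.5]), array([ 0.4227, -0.0647,  0.022 ]))
s ([332, 240, 21, 23, 357], array([341.9, 250.5]), array([0.4376, 0.0768, 0.022 ]))
```

View pics/w3.png

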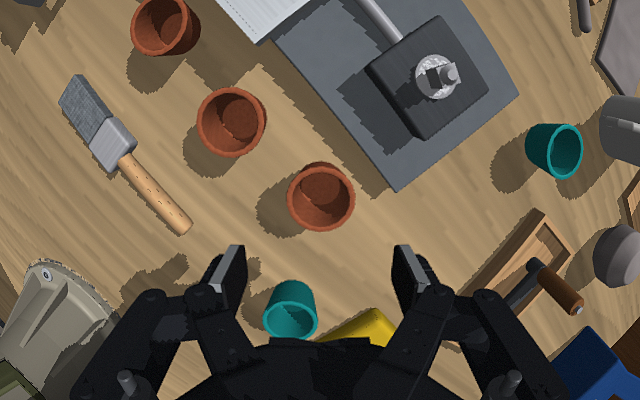

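The wrist view shows cup3 at (320,197), cup2 at (231,122), and the shaft's square end at (437,75). Grasping cup3.

Emit:
{"api": "servo_tool", "payload": {"steps": [0,0,0,0.25,0.1,6,7.4,0,0,0,0.25,0.1,9,7.4,0,0,0,0.25,0.1,11,7.4,0,0,0,0.25,0.1,11,7.4,0,0,0,0.25,0.1,11,4.5,0,0,0,0.25,0.1,11,4.5,0,0,0,0.25,0.1,11,4.5,0,0,0,0.25,0.1,11,4.5,0,0,0,0.25,0.1,6,4.5,0,0,0,0.25,0.1,0,4.5], "squeeze": 30}}

```text
t: 7.28
ee_pos: [0.4219, -0.1083, 0.123]
tool_rot: [-3.14, 0.001, 0.788]
ft_force: [1.7, -0.6, -1.0]
width: 0.0516
grasp_force: 32.0
```

```bash
python3 - <<'E'
from h import *
s=load('s3.png')
print('placed cup',onz(s,(298.8,205.4),.071))
go(.614,.118,.17,40);s=env.get_obs();print(s['width'],s['grasp_force'],s['ft_force'])
E
```

```text
placed cup [0.60848373 0.02402984 0.071     ]
go (0.614, 0.118, 0.17, 40) [-0.02, 0.01, 1.03, 29.59, -2.34, -4.72]
0.05164717251802723 32.020593588240445 [ 1.74472109 -0.60102691 -0.95867902]
```

Emit:
{"api": "servo_tool", "payload": {"steps": [0,0,1,5,-0.4,-4.7,4.5,0,0,1,29.6,-2.3,-4.7,4.5,0,0,1,29.6,-2.3,-4.7,4.5,0,0,1,29.6,-2.3,-4.7,4.5,0,0,1,29.6,-2.3,-4.7,4.5,0,0,1,29.6,-2.3,-4.7,4.5,0,0,1,29.6,-2.3,-4.7,4.5,0,0,1,29.6,-2.3,-4.7,4.5,0,0,1,29.6,-2.3,-4.7,4.5]}}

```text
t: 8.4
ee_pos: [0.6147, 0.1163, 0.1698]
tool_rot: [3.141, -0.0, 0.7]
ft_force: [-0.3, 0.4, -0.8]
width: 0.0518
grasp_force: 32.0
```

```bash
python3 - <<'E'
from h import *
go(.614,.118,.063,40);s=env.get_obs();print(s['width'],s['grasp_force'],s['ft_force'])
E
```

```text
go (0.614, 0.118, 0.063, 40) [0.0, -0.0, 0.02, 0.05, -0.18, 10.68]
0.05184838098103756 32.02077788533643 [-0.28632088  0.38204033 -0.83413804]
```

Emit:
{"api": "servo_tool", "payload": {"steps": [0,0,0,0.1,-0.1,5,4.5,0,0,0,0.1,-0.1,8,4.5,0,0,0,0.1,-0.1,10,4.5,0,0,0,0.1,-0.1,10.7,4.5,0,0,0,0.1,-0.1,10.7,4.5,0,0,0,0.1,-0.1,10.7,7.2,0,0,0,0.1,-0.1,10.7,7.2,0,0,0,0.1,-0.1,10.7,7.2,0,0,0,0.1,-0.1,6,7.2,0,0,0,0.1,-0.1,0,7.2]}}

```text
t: 9.65
ee_pos: [0.6141, 0.1188, 0.1687]
tool_rot: [-3.139, 0.003, 0.701]
ft_force: [1.3, -0.2, -0.2]
width: 0.0719
grasp_force: 0.0
```

```bash
python3 - <<'E'
from h import *
go(.4185,-.0205,.13,45)
E
```

```text
go (0.4185, -0.0205, 0.13, 45) [-0.03, 0.04, -0.96, -23.92, -1.97, 3.95]
```

Emit:
{"api": "servo_tool", "payload": {"steps": [0,0,-1,-6,-0.5,0,7.4,0,0,-1,-23.9,-2,0,7.4,0,0,-1,-23.9,-2,0,7.4,0,0,-1,-23.9,-2,3.9,7.4,0,0,-1,-23.9,-2,3.9,7.4,0,0,-1,-23.9,-2,3.9,7.4,0,0,-1,-23.9,-2,3.9,7.4,0,0,-1,-23.9,-2,3.9,7.4]}}

```text
t: 10.65
ee_pos: [0.4217, -0.0199, 0.1312]
tool_rot: [3.14, -0.001, 0.79]
ft_force: [0.5, -0.6, 0.5]
width: 0.074
grasp_force: 0.0
```

```bash
python3 - <<'E'
from h import *
c=shot('wrist','w4.png');c=load('w4.png',True)
for i in cups(c,.044,hi=(10,255,255)):print(i)
s=shot('side','s4.png')
for i in cups(s,.022,hi=(10,255,255)):print('s',i[:2],onz(s,i[1],.022),onz(s,i[1],.071))
print(pose()[0])
E
```

```text
([424, 0, 81, 22, 1195], array([464.1,   8.1]), array([0.613 , 0.0119, 0.044 ]))
([205, 61, 68, 69, 3616], array([238.5,  95.5]), array([0.4356, 0.0806, 0.044 ]))
([283, 163, 67, 68, 3413], array([315.6, 197.7]), array([ 0.4196, -0.0171,  0.044 ]))
s ([290, 196, 18, 21, 284], array([298.7, 205.4])) [ 0.64120846 -0.02237986  0.022     ] [0.60873483 0.02417443 0.071     ]
s ([269, 213, 18, 22, 317], array([278. , 222.8])) [0.65160268 0.07364738 0.022     ] [0.61848944 0.11429256 0.071     ]
s ([355, 221, 18, 21, 296], array([363.6, 230.4])) [ 0.4201696  -0.02313951  0.022     ] [0.40129777 0.02346152 0.071     ]
s ([332, 240, 21, 23, 359], array([341.8, 250.5])) [0.4377951  0.07687721 0.022     ] [0.41783868 0.11732363 0.071     ]
[ 0.42095847 -0.01981403  0.13071231]
```

Emit:
{"api": "servo_tool", "payload": {"steps": [0,0,0,0,-0.2,6,7.4,0,0,0,0,-0.2,9,7.4,0,0,0,0,-0.2,11.8,7.4,0,0,0,0,-0.2,11.8,7.4,0,0,0,0,-0.2,11.8,4.5,0,0,0,0,-0.2,11.8,4.5,0,0,0,0,-0.2,11.8,4.5,0,0,0,0,-0.2,11.8,4.5,0,0,0,0,-0.2,6,4.5,0,0,0,0,-0.2,-3,4.5], "squeeze": 30}}

```text
t: 12.0
ee_pos: [0.4179, -0.0185, 0.1344]
tool_rot: [-3.141, 0.0, 0.789]
ft_force: [1.9, 0.6, -0.5]
width: 0.0521
grasp_force: 32.1
```

```bash
python3 - <<'E'
from h import *
go(.518,.0365,.155,40);s=env.get_obs();print(s['width'],s['grasp_force'],s['ft_force'])
E
```

```text
go (0.518, 0.0365, 0.155, 40) [-0.01, 0.01, 1.04, 10.96, 3.22, -2.07]
0.052127620629249576 32.14353279210627 [ 1.93221119  0.60303912 -0.52151803]
```

Emit:
{"api": "servo_tool", "payload": {"steps": [0,0,1,5,1.5,-2.1,4.5,0,0,1,11,3.2,-2.1,4.5,0,0,1,11,3.2,-2.1,4.5,0,0,1,11,3.2,-2.1,4.5,0,0,1,11,3.2,-2.1,4.5,0,0,1,11,3.2,-2.1,4.5]}}

```text
t: 12.75
ee_pos: [0.5178, 0.0363, 0.1541]
tool_rot: [3.141, 0.0, 0.7]
ft_force: [0.9, -0.0, -1.4]
width: 0.0523
grasp_force: 32.1
```

```bash
python3 - <<'E'
from h import *
go(.518,.0365,.063,40);s=env.get_obs();print(s['width'],s['grasp_force'],s['ft_force'])
E
```

```text
go (0.518, 0.0365, 0.063, 40) [0.0, 0.0, 0.03, 0.02, -0.0, 9.11]
0.052342646361908836 32.14344648644328 [ 0.91861164 -0.006333   -1.37319404]
```

Emit:
{"api": "servo_tool", "payload": {"steps": [0,0,0,0,0,5,4.5,0,0,0,0,0,8,4.5,0,0,0,0,0,9.1,4.5,0,0,0,0,0,9.1,4.5,0,0,0,0,0,9.1,7.2,0,0,0,0,0,9.1,7.2,0,0,0,0,0,9.1,7.2,0,0,0,0,0,5,7.2,0,0,0,0,0,0,7.2]}}

```text
t: 13.88
ee_pos: [0.5177, 0.0369, 0.1539]
tool_rot: [-3.14, 0.002, 0.701]
ft_force: [1.3, 0.4, -0.8]
width: 0.0722
grasp_force: 0.0
```

```bash
python3 - <<'E'
from h import *
go(.4365,.0800,.13,22)
E
```

```text
go (0.4365, 0.08, 0.13, 22) [-0.02, 0.03, 3.64, -3.42, -8.52, 2.41]
```

Emit:
{"api": "servo_tool", "payload": {"steps": [0,0,2,-1.7,-4.3,0,7.4,0,0,3.6,-3.4,-8.5,0,7.4,0,0,3.6,-3.4,-8.5,2.4,7.4,0,0,3.6,-3.4,-8.5,2.4,7.4,0,0,3.6,-3.4,-8.5,2.4,7.4,0,0,3.6,-3.4,-8.5,2.4,7.4]}}

```text
t: 14.62
ee_pos: [0.4389, 0.0796, 0.1305]
tool_rot: [3.141, -0.001, 0.387]
ft_force: [-0.2, -0.2, -0.3]
width: 0.0738
grasp_force: 0.0
```

```bash
python3 - <<'E'
from h import *
c=shot('wrist','w5.png');c=load('w5.png',True)
for i in cups(c,.044,hi=(10,255,255)):print(i)
s=shot('side','s5.png')
for i in cups(s,.022,hi=(10,255,255)):print('s',i[:2],onz(s,i[1],.022),onz(s,i[1],.071))
print(pose()[0], env.get_obs()['joints'])
go(.437,.079,.013,22)
E
```

```text
([441, 0, 85, 63, 4133], array([484.8,  29.9]), array([0.6192, 0.011 , 0.044 ]))
([387, 94, 85, 85, 5370], array([430.1, 135.7]), array([0.5182, 0.0198, 0.044 ]))
([283, 164, 67, 68, 3443], array([316.2, 198.8]), array([0.4371, 0.0823, 0.044 ]))
s ([290, 196, 18, 21, 285], array([298.8, 205.4])) [ 0.64094089 -0.02253392  0.022     ] [0.60848373 0.02402984 0.071     ]
s ([315, 207, 19, 22, 316], array([323.9, 217.1])) [ 0.54716129 -0.01504713  0.022     ] [0.52047493 0.03105593 0.071     ]
s ([269, 213, 18, 22, 318], array([278. , 222.8])) [0.65160268 0.07364738 0.022     ] [0.61848944 0.11429256 0.071     ]
s ([333, 240, 19, 23, 355], array([341.9, 250.5])) [0.43755932 0.07674115 0.022     ] [0.41761741 0.11719595 0.071     ]
[0.43859441 0.0796493  0.13023561] [-7.29666126e-04  1.24902816e-01 -4.51927588e-01  9.93106383e-01
 -1.02239360e-04  2.75412233e+00]
go (0.437, 0.079, 0.013, 22) [0.0, -0.01, 0.03, -0.18, -0.0, 11.72]
```

Emit:
{"api": "servo_tool", "payload": {"steps": [0,0,0,-0.15,-0.1,6,7.4,0,0,0,-0.15,-0.1,9,7.4,0,0,0,-0.15,-0.1,11.7,7.4,0,0,0,-0.15,-0.1,11.7,7.4,0,0,0,-0.15,-0.1,11.7,4.5,0,0,0,-0.15,-0.1,11.7,4.5,0,0,0,-0.15,-0.1,11.7,4.5,0,0,0,-0.15,-0.1,11.7,4.5,0,0,0,-0.15,-0.1,6,4.5,0,0,0,-0.15,-0.1,-3,4.5], "squeeze": 30}}

```text
t: 15.98
ee_pos: [0.4354, 0.0802, 0.1336]
tool_rot: [-3.141, 0.001, 0.387]
ft_force: [1.2, 0.3, -1.0]
width: 0.0527
grasp_force: 32.1
```

```bash
python3 - <<'E'
from h import *
go(.5255,.1245,.155,40);s=env.get_obs();print(s['width'],s['grasp_force'],s['ft_force'])
E
```

```text
go (0.5255, 0.1245, 0.155, 40) [-0.01, 0.01, -3.56, 10.01, -0.7, -2.16]
0.0527270060625103 32.13472292292863 [ 1.17515265  0.26847153 -0.95550087]
```

Emit:
{"api": "servo_tool", "payload": {"steps": [0,0,-1.6,5,-0.3,-2.1,4.5,0,0,-3.5,10,-0.7,-2.1,4.5,0,0,-3.5,10,-0.7,-2.1,4.5,0,0,-3.5,10,-0.7,-2.1,4.5,0,0,-3.5,10,-0.7,-2.1,4.5,0,0,-3.5,10,-0.7,-2.1,4.5]}}

```text
t: 16.73
ee_pos: [0.5252, 0.1241, 0.1534]
tool_rot: [-3.142, 0.0, 0.692]
ft_force: [-0.0, -0.0, -0.2]
width: 0.0524
grasp_force: 32.1
```

```bash
python3 - <<'E'
from h import *
go(.5255,.1245,.063,40);s=env.get_obs();print(s['width'],s['grasp_force'],s['ft_force'])
E
```

```text
go (0.5255, 0.1245, 0.063, 40) [-0.0, 0.0, -0.07, 0.05, -0.01, 9.04]
0.05241649223827822 32.13491525966674 [-0.03872895 -0.04986791 -0.17985319]
```

Emit:
{"api": "servo_tool", "payload": {"steps": [0,0,0,0,0,5,4.5,0,0,0,0,0,8,4.5,0,0,0,0,0,9.1,4.5,0,0,0,0,0,9.1,4.5,0,0,0,0,0,9.1,7.2,0,0,0,0,0,9.1,7.2,0,0,0,0,0,9.1,7.2,0,0,0,0,0,5,7.2,0,0,0,0,0,-5,7.2]}}

```text
t: 17.85
ee_pos: [0.5244, 0.1243, 0.1649]
tool_rot: [-3.139, 0.004, 0.692]
ft_force: [1.3, 0.0, 0.1]
width: 0.0718
grasp_force: 0.0
```

```bash
python3 - <<'E'
from h import *
go(.475,-.095,.17,0)
E
```

```text
go (0.475, -0.095, 0.17, 0) [-0.01, 0.06, 7.94, -17.8, 13.72, -0.47]
```

Emit:
{"api": "servo_tool", "payload": {"steps": [0,0,2,-4.5,3.4,-3,7.2,0,0,4,-9,7,-3,7.2,0,0,6,-13.5,10.3,-3,7.2,0,0,7.9,-17.8,13.7,-0.5,7.2,0,0,7.9,-17.8,13.7,-0.5,7.2,0,0,7.9,-17.8,13.7,-0.5,7.2,0,0,7.9,-17.8,13.7,-0.5,7.2]}}

```text
t: 18.73
ee_pos: [0.4771, -0.0937, 0.1713]
tool_rot: [3.141, -0.001, 0.005]
ft_force: [0.3, -0.2, -0.1]
width: 0.0724
grasp_force: 0.0
```

```bash
python3 - <<'E'
from h import *
c=shot('wrist','w6.png');c=load('w6.png',True)
q=proj(c,(.545,-.095,.076));print(q,proj(c,(.555,-.095,.076)),proj(c,(.545,-.085,.076)))
x,y=q.astype(int);print(x-50,y-50)
x=max(x,50);y=max(y,50)
a=c['frame'][y-50:y+50,x-50:x+50,::-1];cv2.imwrite('pics/w6c.png',np.hstack([cv2.resize(a,(590,590),interpolation=cv2.INTER_CUBIC)]))
s=shot('side','s6.png')
for i in cups(s,.022,hi=(10,255,255)):print('s',i[:2],onz(s,i[1],.071))
E
```

```text
[322.08801847 109.54557486] [322.16727483  96.57027366] [308.96260051 109.50916072]
272 59
s ([290, 196, 18, 21, 285], array([298.7, 205.4])) [0.60873483 0.02417443 0.071     ]
s ([315, 207, 19, 22, 316], array([323.9, 217.2])) [0.52026837 0.03141362 0.071     ]
s ([269, 213, 18, 22, 316], array([278. , 222.8])) [0.61848944 0.11429256 0.071     ]
s ([295, 225, 20, 24, 340], array([304.9, 235.8])) [0.52754176 0.11981311 0.071     ]
```

View pics/w6c.png

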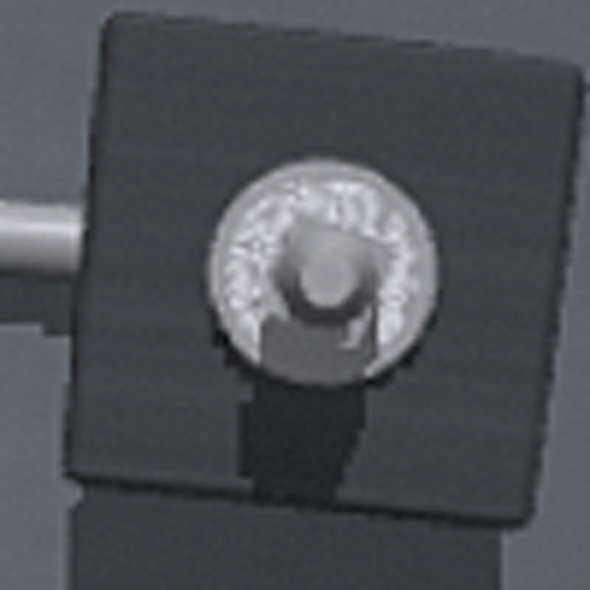

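The crop shows the shoulder circle centred at about full-image px (327,105), with little contrast on the flats. I'll go closer to get the shaft angle.

Emit:
{"api": "servo_tool", "payload": {"steps": [0,0,0,-1,0.1,5,7.2,0,0,0,-1,0.1,10,7.2,0,0,0,-1,0.1,10,7.2,0,0,0,-1,0.1,10,7.2]}}

```text
t: 19.32
ee_pos: [0.4677, -0.0955, 0.0723]
tool_rot: [3.141, -0.002, 0.004]
ft_force: [0.8, 0.4, 1.1]
width: 0.0718
grasp_force: 0.0
```

```bash
python3 - <<'E'
from h import *
c=load('w6.png',True);print('axis est',onz(c,(326.9,104.9),.054),onz(c,(327.9,105.6),.082))
c=shot('wrist','w7.png');c=load('w7.png',True)
q=proj(c,(.544,-.098,.07));x,y=q.astype(int);x0,y0=x-50,max(y-50,0);print(x0,y0)
a=c['frame'][y0:y0+100,x0:x0+100]
g=cv2.createCLAHE(4,(3,3)).apply(cv2.cvtColor(a,cv2.COLOR_RGB2GRAY))
cv2.imwrite('pics/w7c.png',cv2.resize(g,(590,590),interpolation=cv2.INTER_CUBIC))
print(pose()[0])
E
```

```text
axis est [ 0.5479054  -0.09917298  0.054     ] [ 0.54828681 -0.09923669  0.082     ]
276 51
[ 0.46838458 -0.09591229  0.07286909]
```

View pics/w7c.png

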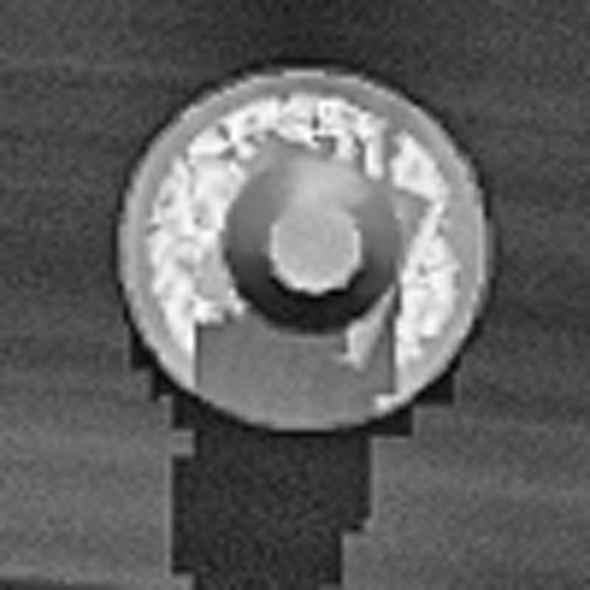

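The square's corners appear at crop (435,200) and (265,145), with the nose centre at (312,240). That puts the flats at about −21° in yaw, so the shaft starts near 0.3 rad. Now a look at the crank.

```bash
python3 - <<'E'
from h import *
c=load('w7.png',True);print('axis est',onz(c,(328.9,91.7),.076),onz(c,(276+306/5.9,51+248/5.9),.054))
go(.40,-.345,.17,0)
E
```

```text
axis est [ 0.54837682 -0.09892881  0.076     ] [ 0.54792109 -0.09908168  0.054     ]
go (0.4, -0.345, 0.17, 0) [0.02, -0.04, 0.05, -6.91, 24.89, -9.7]
```

Emit:
{"api": "servo_tool", "payload": {"steps": [0,0,0,-1,0,-6,7.4,0,0,0,-2,5,-9.7,7.4,0,0,0,-7,25,-9.7,7.4,0,0,0,-7,25,-9.7,7.4,0,0,0,-7,25,-9.7,7.4,0,0,0,-7,25,-9.7,7.4,0,0,0,-7,25,-9.7,7.4,0,0,0,-7,25,-9.7,7.4]}}

```text
t: 20.38
ee_pos: [0.3978, -0.3448, 0.1686]
tool_rot: [3.141, -0.001, 0.004]
ft_force: [-0.5, 0.1, 0.3]
width: 0.0737
grasp_force: 0.0
```

```bash
python3 - <<'E'
from h import *
c=shot('wrist','w8.png');c=load('w8.png',True);print(pose()[0],env.get_obs()['joints'])
cv2.imwrite('pics/w8c.png',cv2.resize(c['frame'][0:250,200:450,::-1],(600,600),interpolation=cv2.INTER_CUBIC))
E
```

```text
[ 0.39783401 -0.34447873  0.16837565] [-8.66438028e-01  2.46948996e-01 -2.00102612e-01  1.12356546e+00
  3.16073977e-04  2.27015679e+00]
```

View pics/w8c.png

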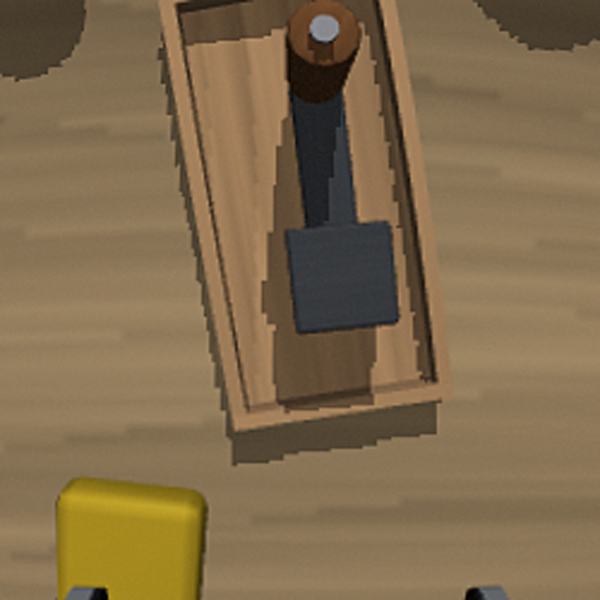

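The crop shows the hub's top corners at (286,230), (389,222), (399,322) and (298,332), and the handle top at (324,28).

```bash
python3 - <<'E'
from h import *
c=load('w8.png',True)
f=lambda x,y,z:onz(c,(200+x/2.4,y/2.4),z)
k=np.array([f(*p,.06) for p in((286,230),(389,222),(399,322),(298,332))]);m=k.mean(0);print(k.round(4),m)
for a,b in((3,0),(2,1)):d=k[b]-k[a];print(np.hypot(*d[:2]),np.degrees(np.arctan2(d[1],d[0])))
for a,b in((1,0),(2,3)):d=k[b]-k[a];print(np.hypot(*d[:2]),np.degrees(np.arctan2(-d[0],d[1])))
h=f(324,28,.098);d=h-m;print('h',h,np.hypot(*d[:2]),np.degrees(np.arctan2(d[1],d[0])))
E
```

```text
[[ 0.4762 -0.3438  0.06  ]
 [ 0.4795 -0.3783  0.06  ]
 [ 0.4454 -0.3826  0.06  ]
 [ 0.4414 -0.3481  0.06  ]] [ 0.46061621 -0.36320779  0.06      ]
0.035013445279343615 6.921233623090577
0.03442868990119186 7.142903740331945
0.03463648222735027 5.563525541795508
0.03476075692417013 6.53277384573518
h [ 0.53594532 -0.35434346  0.098     ] 0.07584886800213544 6.711399248837249
```

```bash
python3 - <<'E'
from h import *
go(.4606,-.363,.12,6.7)
E
```

```text
go (0.4606, -0.363, 0.12, 6.7) [-0.0, -0.0, -1.28, 6.27, 1.88, 4.84]
```

Emit:
{"api": "servo_tool", "payload": {"steps": [0,0,-1.3,6.3,1.9,2,6.2,0,0,-1.3,6.3,1.9,4.8,6.2,0,0,-1.3,6.3,1.9,4.8,6.2,0,0,-1.3,6.3,1.9,4.8,6.2,0,0,-1.3,6.3,1.9,4.8,6.2]}}

```text
t: 21.05
ee_pos: [0.4606, -0.3648, 0.1215]
tool_rot: [3.14, -0.001, 0.117]
ft_force: [-0.4, 1.6, -0.2]
width: 0.0619
grasp_force: 0.0
```

```bash
python3 - <<'E'
from h import *
go(.4606,-.363,.024,6.7)
E
```

```text
go (0.4606, -0.363, 0.024, 6.7) [0.02, -0.01, -0.0, 0.01, -0.19, 9.75]
```

Emit:
{"api": "servo_tool", "payload": {"steps": [0,0,0,0,-0.1,5,6.2,0,0,0,0,-0.1,8,6.2,0,0,0,0,-0.1,9.7,6.2,0,0,0,0,-0.1,9.7,6.2,0,0,0,0,-0.1,9.7,2.5,0,0,0,0,-0.1,9.7,2.5,0,0,0,0,-0.1,9.7,2.5,0,0,0,0,-0.1,9.7,2.5,0,0,0,0,-0.1,9.7,2.5,0,0,0,0,-0.1,9.7,2.5], "squeeze": 70}}

```text
t: 22.3
ee_pos: [0.4613, -0.3648, 0.0247]
tool_rot: [3.139, -0.002, 0.117]
ft_force: [-0.5, -0.2, 6.8]
width: 0.0354
grasp_force: 70.5
```

Emit:
{"api": "servo_tool", "payload": {"steps": [0,0,0,0,0,-2,2.5,0,0,0,0,0,-8,2.5,0,0,0,0,0,-15,2.5,0,0,0,0,0,-15,2.5,0,0,0,0,0,-15,2.5]}}

```text
t: 22.92
ee_pos: [0.4603, -0.3637, 0.173]
tool_rot: [3.141, -0.0, 0.117]
ft_force: [-0.6, -0.3, -3.6]
width: 0.0349
grasp_force: 70.8
```

```bash
python3 - <<'E'
from h import *
go(.548,-.099,.16,69);s=env.get_obs();print(s['width'],s['grasp_force'],s['ft_force'],s['ft_torque'])
E
```

```text
go (0.548, -0.099, 0.16, 69) [0.01, 0.0, -12.46, 11.79, -25.27, 1.28]
0.03493727936675807 70.76402347767726 [-0.55097596 -0.3012285  -3.56084012] [0.08719708 0.06713045 0.03064334]
```

Emit:
{"api": "servo_tool", "payload": {"steps": [0,0,-2,2,-4,0,2.5,0,0,-4,4,-8,0,2.5,0,0,-6,6,-12.5,0,2.5,0,0,-8,8,-17,0,2.5,0,0,-10,10,-21,0,2.5,0,0,-12.4,11.8,-25.2,1.3,2.5,0,0,-12.4,11.8,-25.2,1.3,2.5,0,0,-12.4,11.8,-25.2,1.3,2.5,0,0,-12.4,11.8,-25.2,1.3,2.5]}}

```text
t: 24.05
ee_pos: [0.5476, -0.1006, 0.1591]
tool_rot: [-3.14, 0.0, 1.196]
ft_force: [-1.3, -0.2, -2.4]
width: 0.0354
grasp_force: 70.7
```

```bash
python3 - <<'E'
from h import *
s=env.get_obs();print(s['width'],s['grasp_force'],s['ft_force'],s['ft_torque'])
go(.548,-.099,.104,69)
c=shot('wrist','w9.png')
E
```

```text
0.035364678284150734 70.74101451784372 [-1.30431297 -0.22257298 -2.41554823] [-0.05238122  0.02049468  0.02003743]
go (0.548, -0.099, 0.104, 69) [-0.01, 0.0, -0.09, 0.17, -0.02, 5.51]
```

View pics/w9.png

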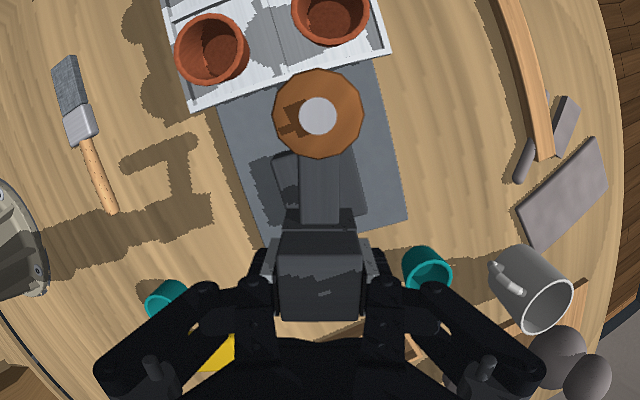

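The crank is held level, with its handle top at (318,116) pointing toward the tray. Now lowering it onto the shaft.

Emit:
{"api": "servo_tool", "payload": {"steps": [0,0,0,0.1,0,3,2.5,0,0,0,0.1,0,5.5,2.5,0,0,0,0.1,0,5.5,2.5,0,0,0,0.1,0,6,2.5,0,0,0,0.1,0,6.3,2.5,0,0,0,0.1,0,6.3,2.5]}}

```text
t: 24.85
ee_pos: [0.5488, -0.0989, 0.0973]
tool_rot: [3.141, 0.0, 1.199]
ft_force: [-0.8, -0.7, -2.6]
width: 0.0354
grasp_force: 70.7
```

```bash
python3 - <<'E'
from h import *
s=env.get_obs();print(s['width'],s['ft_force'],s['ft_torque'],pose()[0])
go(.548,-.099,.072,69)
E
```

```text
0.035393951465760416 [-0.80445842 -0.65308995 -2.64703654] [-0.03218426  0.02085555 -0.00488347] [ 0.54879855 -0.09893687  0.09729314]
go (0.548, -0.099, 0.072, 69) [0.01, 0.0, -0.07, -0.03, -0.07, 2.53]
```

Emit:
{"api": "servo_tool", "payload": {"steps": [0,0,0,0,-0.1,0.3,2.5,0,0,0,0,-0.1,0.6,2.5,0,0,0,0,-0.1,0.6,2.5]}}

```text
t: 25.22
ee_pos: [0.5478, -0.0984, 0.0907]
tool_rot: [3.141, 0.0, 1.199]
ft_force: [1.0, 0.1, -3.4]
width: 0.0353
grasp_force: 70.9
```

Emit:
{"api": "servo_tool", "payload": {"steps": [0,0,0,0,0,0.2,2.5,0,0,0,0,0,0.4,2.5,0,0,0,0,0,0.4,2.5]}}

```text
t: 25.6
ee_pos: [0.5478, -0.0985, 0.0867]
tool_rot: [3.141, 0.0, 1.199]
ft_force: [2.0, -0.0, -3.9]
width: 0.0353
grasp_force: 70.9
```

Emit:
{"api": "servo_tool", "payload": {"steps": [0,0,0,0,0,0.4,2.5,0,0,0,0,0,0.8,2.5,0,0,0,0,0,1.1,2.5,0,0,0,0,0,1.3,2.5,0,0,0,0,0,1.3,2.5]}}

```text
t: 26.22
ee_pos: [0.5478, -0.0985, 0.0736]
tool_rot: [3.141, 0.0, 1.199]
ft_force: [3.3, -0.5, -4.5]
width: 0.0357
grasp_force: 70.9
```

```bash
python3 - <<'E'
from h import *
s=env.get_obs();print(s['width'],s['ft_force'],s['ft_torque'],pose()[0])
E
```

```text
0.0357042095152583 [ 3.27461576 -0.52491841 -4.50362998] [-0.27469366 -0.70364743  0.01331728] [ 0.5478191  -0.09850248  0.07358929]
```

Emit:
{"api": "servo_tool", "payload": {"steps": [0,0,0,0,0,0.15,2.5,0,0,0,0,0,0.15,6.2,0,0,0,0,0,0.15,6.2,0,0,0,0,0,0.15,6.2,0,0,0,0,0,-4,6.2,0,0,0,0,0,-9,6.2,0,0,0,0,0,-9,6.2,0,0,0,7.5,0,-9,5,0,0,0,7.5,0,-9,5,0,0,0,7.5,0,-9,5]}}

```text
t: 27.48
ee_pos: [0.5744, -0.0277, 0.1628]
tool_rot: [-3.14, 0.001, 1.201]
ft_force: [-0.5, -0.4, -0.8]
width: 0.0502
grasp_force: 0.0
```

```bash
python3 - <<'E'
from h import *
c=shot('wrist','w10.png');c=load('w10.png',True);print(pose()[0])
print(proj(c,(.5753,-.029,.146)),proj(c,(.548,-.099,.108)),proj(c,(.548,-.099,.12)))
s=env.get_obs();print(s['ft_force'])
cv2.imwrite('pics/w10c.png',c['frame'][:,100:540,::-1])
E
```

```text
[ 0.5741994  -0.02844658  0.16293411]
[322.73894893 240.04868675] [321.70477537 301.68787843] [321.77916151 311.17429316]
[-1.29805248 -0.25806091 -0.08565127]
```

View pics/w10c.png

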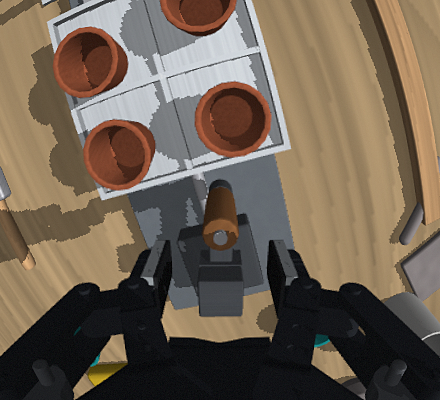

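The handle top is at (322,238), against a predicted (323,240), so the crank is seated. All four cups stand in their own compartments. Gripping the handle.

Emit:
{"api": "servo_tool", "payload": {"steps": [0,0,0,0,0,3,5,0,0,0,0,0,5.1,5,0,0,0,0,0,5.1,5,0,0,0,0,0,5.1,1.2,0,0,0,0,0,5.1,1.2,0,0,0,0,0,5.1,1.2,0,0,0,0,0,5.1,1.2,0,0,0,0,0,5.1,1.2], "squeeze": 40}}

```text
t: 28.52
ee_pos: [0.5754, -0.0286, 0.1134]
tool_rot: [3.14, -0.0, 1.199]
ft_force: [-0.1, -0.3, 3.4]
width: 0.0211
grasp_force: 39.2
```

```bash
cat >> h.py <<'E'
def wind(C,a0,n,step,r=.075):
    "shifts (cm, tool x,y) from the present pose along the circle about C, clockwise from bearing a0 (deg)"
    p,R=pose();print('bearing now',np.degrees(np.arctan2(p[1]-C[1],p[0]-C[0])),'r',np.hypot(p[0]-C[0],p[1]-C[1]))
    for i in range(1,n+1):
        a=np.radians(a0-step*i);T=np.array([C[0]+r*np.cos(a),C[1]+r*np.sin(a),p[2]])
        print((R.inv().apply(T-p)*100).round(1)[:2].tolist())
E
python3 - <<'E'
from h import *
s=env.get_obs();print(s['width'],s['ft_force'],s['grasp_force'],pose()[0])
p=pose()[0];a=np.degrees(np.arctan2(p[1]+.0985,p[0]-.548))
wind((.548,-.0985),a,20,24)
E
```

```text
0.021094593914955623 [-0.12537767 -0.33435604  3.42908674] 39.238572120666504 [ 0.57540816 -0.02862717  0.1134237 ]
bearing now 68.58202028914302 r 0.07505611050237779
[-0.7, 3.0]
[-2.5, 5.6]
[-5.2, 7.1]
[-8.3, 7.4]
[-11.3, 6.5]
[-13.6, 4.4]
[-14.8, 1.5]
[-14.8, -1.6]
[-13.6, -4.4]
[-11.2, -6.5]
[-8.3, -7.5]
[-5.2, -7.1]
[-2.5, -5.6]
[-0.6, -3.1]
[-0.0, -0.0]
[-0.7, 3.0]
[-2.5, 5.6]
[-5.2, 7.1]
[-8.3, 7.4]
[-11.3, 6.5]
```

Emit:
{"api": "servo_tool", "payload": {"steps": [0,0,0,-0.2,1.5,0,1.2,0,0,0,-0.7,3,0,1.2,0,0,0,-1.5,4.4,0,1.2,0,0,0,-2.5,5.6,0,1.2,0,0,0,-5.2,7.1,0,1.2]}}

```text
t: 29.15
ee_pos: [0.6241, -0.1017, 0.1137]
tool_rot: [3.14, -0.003, 1.201]
ft_force: [-2.5, 3.0, 6.1]
width: 0.0211
grasp_force: 40.8
```

```bash
python3 - <<'E'
from h import *
s=env.get_obs();print(s['width'],s['ft_force'],s['ft_torque'],s['grasp_force'],pose()[0])
p=pose()[0];wind((.548,-.0985),68.58-72,1,0)
E
```

```text
0.02109074539772511 [-2.50025342  2.99140108  6.14443798] [ 1.19152283  1.2390092  -0.01475236] 40.80366611480713 [ 0.62413562 -0.10171932  0.11370839]
bearing now -2.421255837057643 r 0.07620365599969119
[-0.2, -0.1]
```

Emit:
{"api": "servo_tool", "payload": {"steps": [0,0,0,-3.1,0.3,0,1.2,0,0,0,-6.1,-0.6,0,1.2,0,0,0,-8.4,-2.7,0,1.2,0,0,0,-9.6,-5.6,0,1.2,0,0,0,-9.6,-8.7,0,1.2,0,0,0,-8.4,-11.5,0,1.2,0,0,0,-6,-13.6,0,1.2,0,0,0,-3.1,-14.6,0,1.2,0,0,0,0,-14.2,0,1.2,0,0,0,2.7,-12.7,0,1.2]}}

```text
t: 30.4
ee_pos: [0.5142, -0.0324, 0.1136]
tool_rot: [3.14, 0.004, 1.198]
ft_force: [0.4, -10.6, 1.9]
width: 0.0209
grasp_force: 40.1
```

```bash
python3 - <<'E'
from h import *
s=env.get_obs();print(s['width'],s['ft_force'],s['ft_torque'],s['grasp_force'],pose()[0],s['joints'])
p=pose()[0];wind((.548,-.0985),68.58-312,1,0)
E
```

```text
0.020911498681879286 [  0.40017459 -10.61627505   1.92906871] [-2.34626966 -0.00593545 -0.03552694] 40.10859668254852 [ 0.51415617 -0.03239168  0.11364759] [-0.2166751   0.26609653 -0.31711587  0.9868555  -0.00366125  1.72694565]
bearing now 117.10995149604106 r 0.07426786142892054
[0.1, -0.0]
```

Emit:
{"api": "servo_tool", "payload": {"steps": [0,0,0,1.9,2.5,0,1.2,0,0,0,2.5,5.6,0,1.2,0,0,0,1.8,8.6,0,1.2,0,0,0,0,11.2,0,1.2,0,0,0,-2.7,12.7,0,1.2,0,0,0,-5.8,13,0,1.2,0,0,0,-8.8,12.1,0,1.2,0,0,0,-11.1,10,0,1.2,0,0,0,-12.3,7.1,0,1.2,0,0,0,-12.3,4,0,1.2]}}

```text
t: 31.65
ee_pos: [0.5086, -0.1656, 0.1144]
tool_rot: [3.134, 0.005, 1.195]
ft_force: [1.8, -4.0, 2.4]
width: 0.0207
grasp_force: 40.5
```

Emit:
{"api": "servo_tool", "payload": {"steps": [0,0,0,1.2,-2.8,0,1.2,0,0,0,3.6,-4.9,0,1.2,0,0,0,6.5,-5.9,0,1.2,0,0,0,9.6,-5.5,0,1.2,0,0,0,12.3,-4,0,1.2,0,0,0,14.2,-1.5,0,1.2,0,0,0,14.8,1.6,0,1.2,0,0,0,14.1,4.6,0,1.2,0,0,0,12.3,7.2,0,1.2,0,0,0,9.6,8.7,0,1.2]}}

```text
t: 32.9
ee_pos: [0.6241, -0.1025, 0.1134]
tool_rot: [3.141, -0.003, 1.201]
ft_force: [-3.9, 4.6, 9.7]
width: 0.0207
grasp_force: 41.7
```

```bash
python3 - <<'E'
from h import *
s=env.get_obs();print(s['width'],s['ft_force'],s['ft_torque'],s['grasp_force'],pose()[0])
p=pose()[0];wind((.548,-.0985),68.58-792,1,0)
s=shot('side','s7.png')
for i in cups(s,.022,hi=(10,255,255)):print('s',i[:2],onz(s,i[1],.071))
E
```

```text
0.020708053832555907 [-3.850798    4.59500113  9.70624327] [ 1.43803154  1.60266223 -0.03641546] 41.745702624320984 [ 0.62407907 -0.10246329  0.11343066]
bearing now -2.9820906045826727 r 0.0761822368735164
[-0.1, -0.1]
s ([247, 232, 18, 16, 133], array([256. , 239.5])) [0.6318721  0.19574511 0.071     ]
s ([272, 247, 14, 11, 82], array([278.4, 252.2])) [0.55488366 0.20314376 0.071     ]
s ([220, 252, 20, 24, 372], array([230.5, 263. ])) [0.63707806 0.29205749 0.071     ]
s ([251, 264, 19, 18, 185], array([258.6, 271.3])) [0.56068823 0.27832134 0.071     ]
```

Emit:
{"api": "servo_tool", "payload": {"steps": [0,0,0,-3.1,0.3,0,1.2,0,0,0,-6.1,-0.6,0,1.2,0,0,0,-8.4,-2.7,0,1.2,0,0,0,-9.6,-5.6,0,1.2,0,0,0,-9.6,-8.7,0,1.2,0,0,0,-8.4,-11.5,0,1.2,0,0,0,-6,-13.6,0,1.2,0,0,0,-3.1,-14.6,0,1.2,0,0,0,0,-14.2,0,1.2,0,0,0,2.7,-12.7,0,1.2]}}

```text
t: 34.2
ee_pos: [0.5143, -0.0323, 0.1137]
tool_rot: [3.14, 0.003, 1.198]
ft_force: [-0.5, -10.5, 0.2]
width: 0.0212
grasp_force: 40.4
```

```bash
python3 - <<'E'
from h import *
s=env.get_obs();print(s['width'],s['ft_force'],s['ft_torque'],s['grasp_force'],pose()[0])
p=pose()[0];wind((.548,-.0985),68.58-1032,12,5)
E
```

```text
0.021181742218689754 [ -0.54857335 -10.5488847    0.21184367] [-2.11798108 -0.02320545 -0.01643573] 40.3704571723938 [ 0.51432215 -0.0322912   0.11372104]
bearing now 116.96067617109904 r 0.07428191386395154
[0.6, 0.4]
[1.0, 0.9]
[1.4, 1.5]
[1.7, 2.0]
[2.0, 2.6]
[2.2, 3.2]
[2.4, 3.9]
[2.5, 4.5]
[2.6, 5.2]
[2.6, 5.8]
[2.5, 6.5]
[2.4, 7.1]
```

Emit:
{"api": "servo_tool", "payload": {"steps": [0,0,0,0.6,0.4,0,1.2,0,0,0,1,0.9,0,1.2,0,0,0,1.4,1.5,0,1.2,0,0,0,1.7,2,0,1.2,0,0,0,1.7,2,0,1.2]}}

```text
t: 34.83
ee_pos: [0.5385, -0.0246, 0.1129]
tool_rot: [-3.141, 0.002, 1.198]
ft_force: [-2.6, -4.7, 6.0]
width: 0.0208
grasp_force: 41.1
```

Emit:
{"api": "servo_tool", "payload": {"steps": [0,0,0,0.3,0.6,0,1.2,0,0,0,0.3,0.6,0,1.2]}}

```text
t: 35.08
ee_pos: [0.5449, -0.0241, 0.1129]
tool_rot: [-3.141, 0.002, 1.198]
ft_force: [-3.3, -3.8, 6.3]
width: 0.021
grasp_force: 41.1
```

```bash
python3 - <<'E'
from h import *
s=env.get_obs();print(s['width'],s['ft_force'],s['ft_torque'],s['grasp_force'],pose()[0])
p=pose()[0];wind((.548,-.0985),68.58-1057,1,0)
E
```

```text
0.021045006437962765 [-3.3297581  -3.84436485  6.29473071] [-1.00568533  0.65646085  0.01871291] 41.07436716556549 [ 0.54492222 -0.02406566  0.11285489]
bearing now 92.36776893711858 r 0.07449794734220466
[0.1, 0.1]
```

Emit:
{"api": "servo_tool", "payload": {"steps": [0,0,0,0.1,0.3,0,1.2,0,0,0,0.2,0.6,0,1.2,0,0,0,0.2,0.6,0,1.2]}}

```text
t: 35.45
ee_pos: [0.5507, -0.024, 0.1128]
tool_rot: [-3.14, 0.002, 1.198]
ft_force: [-2.4, -2.8, 7.1]
width: 0.0211
grasp_force: 41.1
```

Emit:
{"api": "servo_tool", "payload": {"steps": [0,0,0,0.1,0.3,0,1.2,0,0,0,0.1,0.3,0,1.2]}}

```text
t: 35.7
ee_pos: [0.5538, -0.0242, 0.1128]
tool_rot: [-3.14, 0.002, 1.198]
ft_force: [-3.3, -1.4, 6.6]
width: 0.021
grasp_force: 41.1
```

Emit:
{"api": "servo_tool", "payload": {"steps": [0,0,0,0.1,0.3,0,1.2,0,0,0,0.1,0.3,0,1.2]}}

```text
t: 35.95
ee_pos: [0.5568, -0.0244, 0.1127]
tool_rot: [-3.14, 0.002, 1.198]
ft_force: [-4.8, -2.0, 7.0]
width: 0.0208
grasp_force: 41.1
```

Emit:
{"api": "servo_tool", "payload": {"steps": [0,0,0,0.1,0.3,0,1.2,0,0,0,0.1,0.3,0,1.2]}}

```text
t: 36.2
ee_pos: [0.5598, -0.0247, 0.1127]
tool_rot: [-3.139, 0.003, 1.198]
ft_force: [-4.3, -3.9, 7.1]
width: 0.0209
grasp_force: 41.1
```

Emit:
{"api": "servo_tool", "payload": {"steps": [0,0,0,0.05,0.3,0,1.2,0,0,0,0.05,0.3,0,1.2]}}

```text
t: 36.45
ee_pos: [0.5627, -0.0253, 0.1127]
tool_rot: [-3.139, 0.002, 1.198]
ft_force: [-5.0, -3.2, 6.3]
width: 0.0209
grasp_force: 41.1
```

Emit:
{"api": "servo_tool", "payload": {"steps": [0,0,0,0.05,0.3,0,1.2,0,0,0,0.05,0.3,0,1.2]}}

```text
t: 36.7
ee_pos: [0.5656, -0.0259, 0.1127]
tool_rot: [-3.139, 0.002, 1.198]
ft_force: [-4.8, -2.3, 6.5]
width: 0.0207
grasp_force: 41.1
```

Emit:
{"api": "servo_tool", "payload": {"steps": [0,0,0,0,0.3,0,1.2,0,0,0,0,0.3,0,1.2]}}

```text
t: 36.95
ee_pos: [0.5685, -0.0267, 0.1127]
tool_rot: [-3.139, 0.002, 1.198]
ft_force: [-3.8, -2.5, 7.8]
width: 0.0208
grasp_force: 41.1
```

Emit:
{"api": "servo_tool", "payload": {"steps": [0,0,0,0,0.3,0,1.2,0,0,0,0,0.3,0,1.2]}}

```text
t: 37.2
ee_pos: [0.5713, -0.0276, 0.1127]
tool_rot: [-3.139, 0.001, 1.198]
ft_force: [-3.9, -0.7, 8.8]
width: 0.0209
grasp_force: 41.1
```

```bash
python3 - <<'E'
from h import *
s=shot('side','s8.png');a=load('s7.png')
for i in cups(s,.022,hi=(10,255,255)):print('s',i[:2],onz(s,i[1],.071))
p,R=pose();wind((.548,-.0985),70,1,0);print(env.get_obs()['ft_force'])
E
```

```text
s ([227, 247, 20, 24, 342], array([236.9, 258.6])) [0.63261817 0.27285824 0.071     ]
s ([253, 263, 17, 17, 167], array([259.6, 270.2])) [0.56066468 0.27435444 0.071     ]
s ([198, 274, 22, 20, 203], array([208.3, 283.6])) [0.64084893 0.36743126 0.071     ]
bearing now 71.84642107088789 r 0.07463663735873989
[0.0, 0.2]
[-4.72027629 -1.34145796  7.88538187]
```

Emit:
{"api": "servo_tool", "payload": {"steps": [0,0,0,0,0.3,0,1.2,0,0,0,0,0.3,0,1.2]}}

```text
t: 37.5
ee_pos: [0.5741, -0.0286, 0.1128]
tool_rot: [-3.139, 0.001, 1.198]
ft_force: [-4.9, -0.9, 8.2]
width: 0.0206
grasp_force: 41.2
```

Emit:
{"api": "servo_tool", "payload": {"steps": [0,0,0,0,0.3,0,1.2,0,0,0,0,0.3,0,1.2]}}

```text
t: 37.75
ee_pos: [0.5766, -0.0295, 0.1127]
tool_rot: [-3.138, 0.001, 1.198]
ft_force: [-5.3, -0.6, 8.5]
width: 0.0205
grasp_force: 41.3
```

Emit:
{"api": "servo_tool", "payload": {"steps": [0,0,0,0,0.3,0,1.2,0,0,0,0,0.3,0,1.2]}}

```text
t: 38.0
ee_pos: [0.5782, -0.03, 0.1125]
tool_rot: [-3.136, 0.001, 1.198]
ft_force: [-8.0, -0.3, 9.9]
width: 0.0206
grasp_force: 41.6
```

Emit:
{"api": "servo_tool", "payload": {"steps": [0,0,0,-0.03,0.3,0,1.2,0,0,0,-0.03,0.3,0,1.2]}}

```text
t: 38.25
ee_pos: [0.5799, -0.0308, 0.1124]
tool_rot: [-3.134, 0.0, 1.199]
ft_force: [-9.5, 2.8, 11.7]
width: 0.0208
grasp_force: 41.8
```

```bash
python3 - <<'E'
from h import *
s=shot('side','s9.png')
for i in cups(s,.022,hi=(10,255,255)):print('s',i[:2],onz(s,i[1],.071))
p,R=pose();wind((.548,-.0985),65,1,0);print(env.get_obs()['ft_force'])
E
```

```text
s ([227, 247, 20, 24, 344], array([236.8, 258.7])) [0.63262189 0.27324233 0.071     ]
s ([253, 263, 17, 17, 173], array([259.5, 270.3])) [0.56068599 0.27472702 0.071     ]
s ([198, 273, 22, 21, 207], array([208. , 283.5])) [0.64166507 0.36756487 0.071     ]
bearing now 64.75693762841314 r 0.07492253868774382
[0.0, -0.0]
[-8.63070597  2.63575439 11.20527099]
```

Emit:
{"api": "servo_tool", "payload": {"steps": [0,0,0,0,0.4,0,1.2,0,0,0,0,0.4,0,1.2]}}

```text
t: 38.55
ee_pos: [0.5827, -0.0317, 0.1122]
tool_rot: [-3.132, 0.0, 1.199]
ft_force: [-10.8, 2.9, 12.4]
width: 0.021
grasp_force: 42.4
```

Emit:
{"api": "servo_tool", "payload": {"steps": [0,0,0,0,0.4,0,1.2,0,0,0,0,0.4,0,1.2]}}

```text
t: 38.8
ee_pos: [0.5851, -0.0326, 0.1119]
tool_rot: [-3.129, 0.0, 1.199]
ft_force: [-14.7, 5.2, 13.9]
width: 0.021
grasp_force: 43.0
```

Emit:
{"api": "servo_tool", "payload": {"steps": [0,0,0,0,0.3,0,1.2,0,0,0,0,0.3,0,1.2]}}

```text
t: 39.05
ee_pos: [0.5873, -0.0334, 0.1115]
tool_rot: [-3.128, 0.0, 1.199]
ft_force: [-14.6, 5.3, 12.4]
width: 0.0208
grasp_force: 44.1
```

```bash
python3 - <<'E'
from h import *
s=shot('side','s10.png')
f=lambda n:cv2.cvtColor(load(n)['frame'],cv2.COLOR_RGB2GRAY).astype(np.float32)[180:360,150:320]
for a,b in(('s7.png','s8.png'),('s8.png','s9.png'),('s9.png','s10.png')):print(a,b,np.abs(f(a)-f(b)).mean())
for i in cups(s,.022,hi=(10,255,255)):print('s',i[:2],onz(s,i[1],.071))
y=np.radians(-5);d=np.array([-np.sin(y),np.cos(y)]);C=np.array([.548,-.0985])
print('home mid expected',C+d*.425,'rel')
cv2.imwrite('pics/s10c.png',cv2.resize(s['frame'][200:380,140:360,::-1],(733,600),interpolation=cv2.INTER_CUBIC))
E
```

```text
s7.png s8.png 9.210784
s8.png s9.png 1.8312092
s9.png s10.png 1.495817
s ([227, 247, 20, 24, 345], array([236.7, 258.7])) [0.63283913 0.27336773 0.071     ]
s ([253, 263, 17, 17, 171], array([259.4, 270.3])) [0.56089684 0.27484879 0.071     ]
s ([198, 273, 22, 21, 208], array([208.1, 283.4])) [0.64166373 0.36722598 0.071     ]
home mid expected [0.58504119 0.32488275] rel
```

View pics/s10c.png

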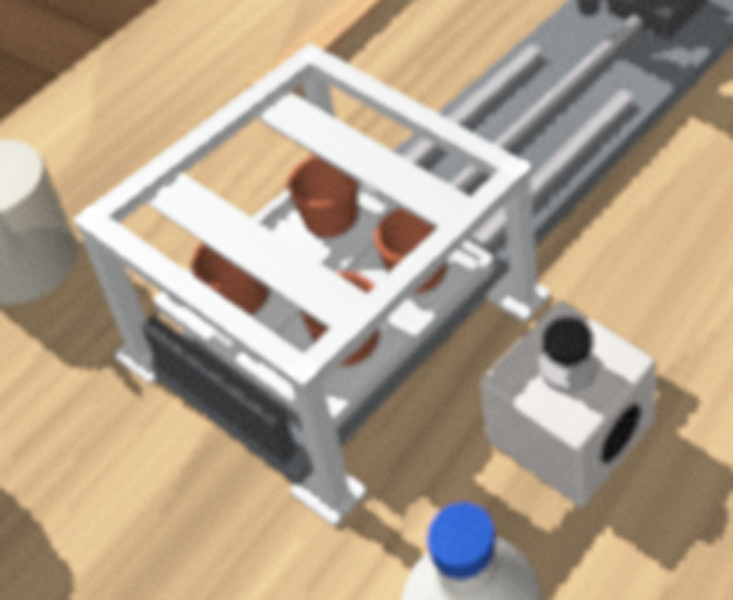

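The side view shows the tray under the lamps with all four cups standing. Total travel is about 250 mm and the handle force has risen, so the tray is home. Releasing the handle.

Emit:
{"api": "servo_tool", "payload": {"steps": [0,0,0,0,-0.6,0,1.2,0,0,0,0,-0.6,0,5,0,0,0,0,-0.6,0,5,0,0,0,0,-0.6,0,5,0,0,0,0,-0.6,-3,5,0,0,0,-2,-0.6,-6,6.2,0,0,0,-8,-0.6,-6,6.2,0,0,0,-8,-0.6,-6,6.2]}}

```text
t: 40.1
ee_pos: [0.5586, -0.1107, 0.1732]
tool_rot: [3.14, 0.001, 1.194]
ft_force: [-0.3, 0.3, -0.2]
width: 0.0616
grasp_force: 0.0
```

```bash
python3 - <<'E'
from h import *
c=shot('wrist','w11.png');c=load('w11.png',True);print(pose()[0],env.get_obs()['ft_force'])
for b in(60,68):
  a=np.radians(b);print(proj(c,(.548+.075*np.cos(a),-.0985+.075*np.sin(a),.146)).round(1))
print(proj(c,(.548,-.0985,.108)).round(1))
s=load('side0.png')
f=c['frame'];h=cv2.cvtColor(f,cv2.COLOR_RGB2HSV)
cv2.imwrite('pics/w11c.png',cv2.resize(f[90:340,190:440,::-1],(600,600),interpolation=cv2.INTER_CUBIC))
E
```

```text
[ 0.55887239 -0.10911705  0.17287794] [-0.33925462 -0.14346818 -0.11593754]
[314.  92.]
[294.8  90.8]
[299.9 198.8]
```

View pics/w11c.png

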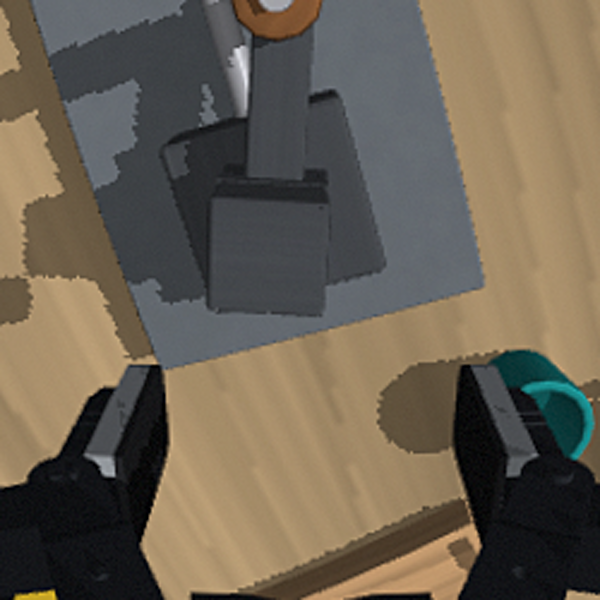

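The crop shows the hub's top corners at (212,194), (329,200), (324,315) and (207,305). Working out the regrip.

```bash
python3 - <<'E'
from h import *
c=load('w11.png',True)
f=lambda x,y,z:onz(c,(190+x/2.4,90+y/2.4),z)
k=np.array([f(*p,.108) for p in((212,194),(329,200),(324,315),(207,305))]);m=k.mean(0);print(m)
for a,b in((3,0),(2,1)):d=k[b]-k[a];print(np.hypot(*d[:2]),np.degrees(np.arctan2(d[1],d[0])))
for a,b in((1,0),(2,3)):d=k[b]-k[a];print(np.hypot(*d[:2]),np.degrees(np.arctan2(-d[0],d[1])))
h=f(276,1,.146);d=h-m;print('h',h,np.hypot(*d[:2]),np.degrees(np.arctan2(d[1],d[0])))
go(.5475,-.0985,.072,65)
E
```

```text
[ 0.54980952 -0.09718193  0.108     ]
0.034949898033665425 63.4665922138882
0.036153130302269555 66.4337605469723
0.033995262865709135 65.20524890173006
0.035851244386025306 63.26949740328696
h [ 0.58129974 -0.03090011  0.146     ] 0.0733819765608208 64.58780062665446
go (0.5475, -0.0985, 0.072, 65) [0.0, -0.0, 0.7, 0.57, -1.45, 10.09]
```

Emit:
{"api": "servo_tool", "payload": {"steps": [0,0,0.75,0.65,-1.4,0,6.2,0,0,0.75,0.65,-1.4,4,6.2,0,0,0.75,0.65,-1.4,8,6.2,0,0,0.75,0.65,-1.4,10,6.2,0,0,0.75,0.65,-1.4,10,6.2,0,0,0.75,0.65,-1.4,10,2.5,0,0,0.75,0.65,-1.4,10,2.5,0,0,0.75,0.65,-1.4,10,2.5,0,0,0.75,0.65,-1.4,10,2.5,0,0,0.75,0.65,-1.4,10,2.5], "squeeze": 70}}

```text
t: 41.4
ee_pos: [0.5499, -0.0964, 0.0741]
tool_rot: [3.138, -0.001, 1.134]
ft_force: [3.2, 1.4, 6.2]
width: 0.0352
grasp_force: 71.9
```

Emit:
{"api": "servo_tool", "payload": {"steps": [0,0,0,0,0,-0.5,2.5,0,0,0,0,0,-1,2.5,0,0,0,0,0,-1,2.5]}}

```text
t: 41.78
ee_pos: [0.5496, -0.0964, 0.0774]
tool_rot: [-3.14, -0.001, 1.133]
ft_force: [18.6, -1.9, -38.0]
width: 0.0352
grasp_force: 78.6
```

Emit:
{"api": "servo_tool", "payload": {"steps": [0,0,0,0,0,0.4,2.5,0,0,0,-0.2,-0.1,0.4,2.5,0,0,0,-0.2,-0.1,0.4,2.5]}}

```text
t: 42.15
ee_pos: [0.5496, -0.0965, 0.0773]
tool_rot: [3.139, -0.005, 1.134]
ft_force: [13.3, 4.7, -15.7]
width: 0.035
grasp_force: 80.9
```

```bash
python3 - <<'E'
from h import *
s=env.get_obs();print(s['width'],s['ft_force'],s['ft_torque'],s['tool_rot'],pose()[0])
E
```

```text
0.034955248795928824 [ 13.29810232   4.6600726  -15.73693045] [ 1.03806089 -3.11102052  0.28699453] [ 3.13853503 -0.00535601  1.13404013] [ 0.54959828 -0.09649232  0.07731554]
```

Emit:
{"api": "servo_tool", "payload": {"steps": [0,0,0,0.2,0.2,0,2.5,0,0,0,0.2,0.2,0,2.5]}}

```text
t: 42.4
ee_pos: [0.5498, -0.0964, 0.0772]
tool_rot: [-3.141, -0.001, 1.133]
ft_force: [6.4, 1.1, -11.4]
width: 0.035
grasp_force: 81.8
```

Emit:
{"api": "servo_tool", "payload": {"steps": [0,0,0,0,0.1,0,2.5,0,0,0,0,0.1,0,2.5]}}

```text
t: 42.65
ee_pos: [0.5499, -0.0964, 0.0773]
tool_rot: [-3.14, -0.001, 1.133]
ft_force: [4.5, 1.5, -9.9]
width: 0.0353
grasp_force: 82.0
```

```bash
python3 - <<'E'
from h import *
s=env.get_obs();print(s['width'],s['ft_force'],s['ft_torque'],s['tool_rot'],pose()[0])
E
```

```text
0.03528035204684795 [ 4.54674167  1.4905632  -9.88076385] [ 0.54798225 -1.25139885  0.32831312] [-3.13961503e+00 -1.22835422e-03  1.13329681e+00] [ 0.54985772 -0.09639667  0.07725611]
```

Emit:
{"api": "servo_tool", "payload": {"steps": [0,0,-0.5,0,0.1,0,2.5,0,0,-0.5,0,0.1,0,2.5]}}

```text
t: 42.9
ee_pos: [0.5498, -0.0964, 0.0772]
tool_rot: [-3.138, -0.001, 1.176]
ft_force: [3.2, 4.2, -10.6]
width: 0.0349
grasp_force: 82.0
```

Emit:
{"api": "servo_tool", "payload": {"steps": [0,0,0,0,0,-0.4,2.5,0,0,0,0,0,-0.4,2.5]}}

```text
t: 43.15
ee_pos: [0.5497, -0.0964, 0.0797]
tool_rot: [-3.137, -0.001, 1.176]
ft_force: [5.3, 3.3, -19.1]
width: 0.0353
grasp_force: 80.6
```

```bash
python3 - <<'E'
from h import *
s=env.get_obs();print(s['width'],s['ft_force'],s['ft_torque'],s['tool_rot'],pose()[0])
E
```

```text
0.03528918565970068 [  5.34120194   3.32577251 -19.05000267] [ 0.80757025 -1.52063528  0.1848067 ] [-3.13698218e+00 -1.30588841e-03  1.17611713e+00] [ 0.54974302 -0.09638924  0.0797373 ]
```

Emit:
{"api": "servo_tool", "payload": {"steps": [0,0,-0.2,0.1,0.1,-0.4,2.5,0,0,-0.2,0.1,0.1,-0.4,2.5]}}

```text
t: 43.4
ee_pos: [0.5499, -0.0963, 0.0845]
tool_rot: [-3.136, 0.001, 1.193]
ft_force: [1.7, 2.3, -16.2]
width: 0.0349
grasp_force: 81.1
```

Emit:
{"api": "servo_tool", "payload": {"steps": [0,0,0,0.1,0.1,-0.4,2.5,0,0,0,0.1,0.1,-0.4,2.5]}}

```text
t: 43.65
ee_pos: [0.5503, -0.0961, 0.0902]
tool_rot: [-3.135, 0.002, 1.193]
ft_force: [-6.0, 1.6, -9.7]
width: 0.035
grasp_force: 81.5
```

```bash
python3 - <<'E'
from h import *
s=env.get_obs();print(s['width'],s['ft_force'],s['ft_torque'],s['tool_rot'],pose()[0])
E
```

```text
0.03496118645553321 [-6.04107018  1.61769985 -9.65018838] [ 0.34311259  1.42427493 -0.01228482] [-3.13529732e+00  2.18376800e-03  1.19341664e+00] [ 0.55031904 -0.09609692  0.09022362]
```

Coming free now. Lifting on up.

Emit:
{"api": "servo_tool", "payload": {"steps": [0,0,0,0,-0.1,-0.5,2.5,0,0,0,0,-0.1,-1,2.5,0,0,0,0,-0.1,-1.5,2.5,0,0,0,0,-0.1,-3,2.5,0,0,0,0,-0.1,-8,2.5,0,0,0,0,-0.1,-8,2.5,0,0,0,0,-0.1,-8,2.5]}}

```text
t: 44.52
ee_pos: [0.5532, -0.0963, 0.1716]
tool_rot: [3.14, 0.0, 1.194]
ft_force: [-0.2, 0.2, -3.0]
width: 0.0348
grasp_force: 83.0
```

```bash
python3 - <<'E'
from h import *
c=shot('wrist','w12.png');c=load('w12.png',True)
s=env.get_obs();print(s['width'],s['ft_force'],s['ft_torque'],s['tool_rot'],pose()[0])
# crank held: handle-top brown/white pixels near expected spot vs w9 pose
cv2.imwrite('pics/w12c.png',c['frame'][:,100:540,::-1])
E
```

```text
0.03473340173491388 [ 0.11498424  0.57442976 -3.04458072] [-0.00986707 -0.00471652  0.05338421] [-3.14118654e+00  1.24648617e-04  1.19432563e+00] [ 0.55246261 -0.09604062  0.17053246]
```

View pics/w12c.png

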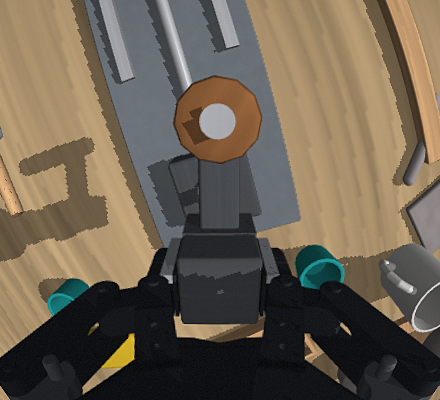

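The crank is free and level in the gripper, handle top at crop (217,121). Returning it to the rest.

```bash
python3 - <<'E'
from h import *
go(.463,-.364,.17,6.7)
E
```

```text
go (0.463, -0.364, 0.17, 6.7) [-0.0, 0.0, 12.35, -28.21, 1.53, 0.06]
```

Emit:
{"api": "servo_tool", "payload": {"steps": [0,0,2,-4.7,0.2,0,2.5,0,0,4,-9.4,0.5,0,2.5,0,0,6,-14,0.7,0,2.5,0,0,8,-18.8,1,0,2.5,0,0,10,-23.5,1.3,0,2.5,0,0,12.3,-28.2,1.5,0,2.5,0,0,12.3,-28.2,1.5,0,2.5,0,0,12.3,-28.2,1.5,0,2.5,0,0,12.3,-28.2,1.5,0,2.5]}}

```text
t: 45.7
ee_pos: [0.4632, -0.3625, 0.1703]
tool_rot: [-3.14, 0.001, 0.123]
ft_force: [0.0, -0.3, -3.4]
width: 0.0351
grasp_force: 82.7
```

```bash
python3 - <<'E'
from h import *
s=env.get_obs();print(s['width'],s['grasp_force'],s['ft_force'])
go(.463,-.364,.027,6.7)
E
```

```text
0.03507807901725668 82.66378324799007 [ 0.025131   -0.26434432 -3.39885946]
go (0.463, -0.364, 0.027, 6.7) [-0.01, 0.01, 0.07, -0.02, 0.17, 14.33]
```

Emit:
{"api": "servo_tool", "payload": {"steps": [0,0,0,0,0.1,6,2.5,0,0,0,0,0.1,11,2.5,0,0,0,0,0.1,13.2,2.5,0,0,0,0,0.1,13.9,2.5,0,0,0,0,0.1,14.1,2.5,0,0,0,0,0.1,14.1,2.5]}}

```text
t: 46.45
ee_pos: [0.4642, -0.3654, 0.0312]
tool_rot: [3.14, -0.001, 0.122]
ft_force: [0.3, 0.7, -3.1]
width: 0.0353
grasp_force: 82.6
```

Emit:
{"api": "servo_tool", "payload": {"steps": [0,0,0,0,0,0.15,2.5,0,0,0,0,0,0.15,2.5]}}

```text
t: 46.7
ee_pos: [0.4634, -0.3652, 0.0289]
tool_rot: [3.141, -0.001, 0.121]
ft_force: [-0.1, 0.1, -2.6]
width: 0.0352
grasp_force: 82.6
```

Emit:
{"api": "servo_tool", "payload": {"steps": [0,0,0,0,0,0.15,2.5,0,0,0,0,0,0.15,2.5]}}

```text
t: 46.95
ee_pos: [0.4633, -0.3653, 0.0277]
tool_rot: [3.141, -0.001, 0.121]
ft_force: [-2.6, 0.4, 3.4]
width: 0.0349
grasp_force: 83.6
```

Emit:
{"api": "servo_tool", "payload": {"steps": [0,0,0,0,0,0.15,2.5,0,0,0,0,0,0.15,2.5]}}

```text
t: 47.2
ee_pos: [0.4629, -0.3654, 0.0266]
tool_rot: [3.14, 0.0, 0.121]
ft_force: [-5.7, 1.3, 8.0]
width: 0.0349
grasp_force: 84.0
```

Touchdown. Releasing, rising and moving off.

Emit:
{"api": "servo_tool", "payload": {"steps": [0,0,0,0,0,0,6.2,0,0,0,0,0,0,6.2,0,0,0,0,0,0,6.2,0,0,0,0,0,-4,6.2,0,0,0,0,0,-10,6.2,0,0,0,0,0,-16,6.2,0,0,0,-6,0,-16,0,0,0,0,-6,0,-16,0,0,0,0,-6,0,-16,0]}}

```text
t: 48.32
ee_pos: [0.4036, -0.3723, 0.1853]
tool_rot: [3.141, -0.0, 0.12]
ft_force: [-0.1, -0.4, -0.8]
width: 0.0075
grasp_force: 0.0
```

```bash
python3 - <<'E'
from h import *
c=shot('wrist','w13.png');c=load('w13.png',True);s=shot('side','s13.png')
s0=load('side0.png')
a=cv2.resize(s0['frame'][130:200,350:430],(400,350));b=cv2.resize(s['frame'][130:200,350:430],(400,350))
w=cv2.resize(c['frame'][:,:,::-1],(384,240))
t=np.hstack([a,b])[:,:,::-1];u=np.zeros((240,800,3),np.uint8);u[:,:384]=w;cv2.imwrite('pics/chk.png',np.vstack([t,u]))
print(pose()[0],env.get_obs()['joints'],env.get_obs()['width'],env.get_obs()['ft_force'])
for px,f in(((144,316),1),):
    t0=load('top0.png');print('plg',onz(t0,(190+144/2.95,145+316/2.95),.111),onz(s0,(160+407/2.7,140+437/2.7),.111))
go(.391,.308,.22,60)
E
```

```text
[ 0.40419714 -0.37212178  0.1849542 ] [-8.90340743e-01  2.81477136e-01 -1.11971978e-01  1.17736638e+00
  1.91442272e-04  2.12974727e+00] -0.00020975283749237906 [0.39646987 0.9150388  0.93742114]
plg [0.39189106 0.30636312 0.111     ] [0.38947892 0.31398142 0.111     ]
go (0.391, 0.308, 0.22, 60) [-0.0, -0.0, -10.61, 6.93, -67.67, -3.5]
```

View pics/chk.png

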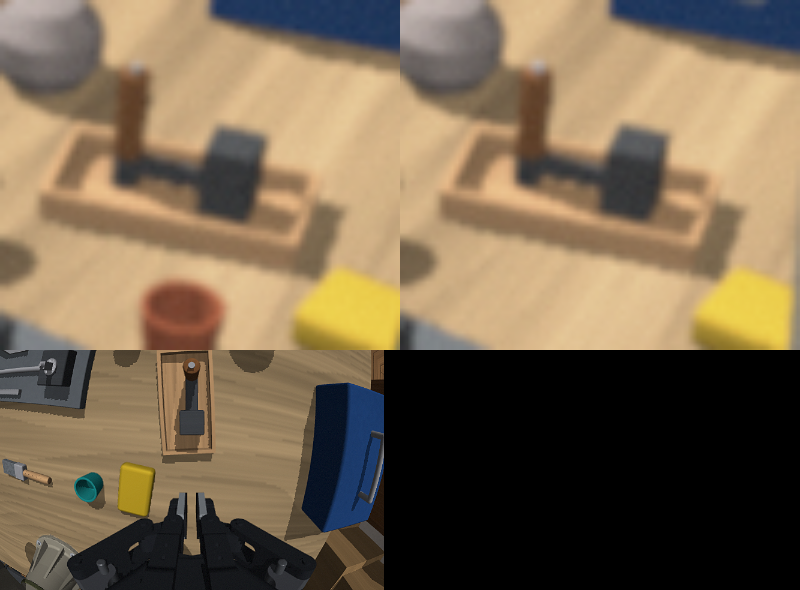

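The crank lies in the rest just as it did at the start, handle upright. Now the plunger.

Emit:
{"api": "servo_tool", "payload": {"steps": [0,0,-1.5,3,-6,-3.5,0,0,0,-3,6,-12,-3.5,0,0,0,-4.5,8,-18,-3.5,0,0,0,-6,10,-24,-3.5,0,0,0,-7.5,11,-30,-3.5,0,0,0,-9,11.5,-36,-3.5,0,0,0,-10.6,11,-42,-3.5,0,0,0,-10.6,10,-48,-3.5,0,0,0,-10.6,9,-54,-3.5,0,0,0,-10.6,8,-60,-3.5,0]}}

```text
t: 49.68
ee_pos: [0.4118, 0.2301, 0.22]
tool_rot: [3.141, -0.0, 1.047]
ft_force: [1.7, -1.3, 0.2]
width: -0.0002
grasp_force: 0.0
```

```bash
python3 - <<'E'
from h import *
print(env.get_obs()['joints'],pose()[0])
go(.3915,.307,.22,60);go(.3915,.307,.14,60)
E
```

```text
[ 3.39208240e-01  1.17642131e-01 -2.30357554e-01  1.22249669e+00
 -4.87678656e-05  2.43356553e+00] [0.41179757 0.2301197  0.22003647]
go (0.3915, 0.307, 0.22, 60) [0.0, -0.0, 0.0, 5.64, -5.6, 0.0]
go (0.3915, 0.307, 0.14, 60) [0.0, -0.0, 0.0, 5.64, -5.6, 8.0]
```

```bash
python3 - <<'E'
from h import *
c=shot('wrist','w14.png');c=load('w14.png',True)
q=proj(c,(.3915,.307,.111));print(q)
h=cv2.cvtColor(c['frame'],cv2.COLOR_RGB2GRAY);m=(h<45).astype(np.uint8)
n,l,st,ce=cv2.connectedComponentsWithStats(m)
for i in range(1,n):
    if st[i,4]>200 and np.hypot(*(ce[i]-q))<120:print(st[i],ce[i],onz(c,ce[i],.111))
E
```

```text
[252.06416745 124.83317694]
[ 232  100   40   39 1207] [251.31234466 119.07125104] [0.39350701 0.31140615 0.111     ]
```

Emit:
{"api": "servo_tool", "payload": {"steps": [0,0,0,5.9,-5.6,0,0,0,0,0,5.9,-5.6,0,0,0,0,0,5.9,-5.6,5,0,0,0,0,5.9,-5.6,9.5,0,0,0,0,5.9,-5.6,9.5,0,0,0,0,5.9,-5.6,10.5,0,0,0,0,5.9,-5.6,11.2,0,0,0,0,5.9,-5.6,11.8,0,0,0,0,5.9,-5.6,12.2,0,0,0,0,5.9,-5.6,12.2,0]}}

```text
t: 50.98
ee_pos: [0.3948, 0.3071, 0.0994]
tool_rot: [3.14, -0.003, 1.046]
ft_force: [-0.1, -0.1, 7.1]
width: -0.0
grasp_force: 3.2
```

Emit:
{"api": "servo_tool", "payload": {"steps": [0,0,0,0,0,0.2,0,0,0,0,0,0,0.2,0,0,0,0,0,0,0.2,0]}}

```text
t: 51.35
ee_pos: [0.3949, 0.3071, 0.0977]
tool_rot: [3.139, -0.003, 1.046]
ft_force: [0.8, -0.3, 7.2]
width: -0.0002
grasp_force: 3.6
```

Emit:
{"api": "servo_tool", "payload": {"steps": [0,0,0,0,0,0.2,0,0,0,0,0,0,0.4,0,0,0,0,0,0,0.4,0]}}

```text
t: 51.72
ee_pos: [0.3951, 0.3071, 0.0967]
tool_rot: [3.138, -0.004, 1.046]
ft_force: [-6.7, -4.2, 30.0]
width: 0.0001
grasp_force: 14.8
```

The force rose to 30 N at z ≈ 0.097, so the plunger is on its stop. Retreating.

Emit:
{"api": "servo_tool", "payload": {"steps": [0,0,0,0,0,-2,0,0,0,0,0,0,-7,0,0,0,0,0,0,-12,0,0,0,0,0,0,-12,0]}}

```text
t: 52.22
ee_pos: [0.3957, 0.3078, 0.2166]
tool_rot: [3.137, -0.007, 1.046]
ft_force: [-0.0, 0.6, -0.6]
width: -0.0
grasp_force: 0.0
```

```bash
python3 - <<'E'
from h import *
s=shot('side','s15.png')
for i in cups(s,.022,hi=(10,255,255)):print('s',i[:2],onz(s,i[1],.071))
print(env.get_obs()['ft_force'],pose()[0]);print(env.finish_job())
E
```

```text
s ([227, 247, 20, 24, 345], array([236.8, 258.7])) [0.63262189 0.27324233 0.071     ]
s ([253, 263, 17, 17, 171], array([259.5, 270.2])) [0.56087558 0.27447624 0.071     ]
s ([198, 273, 22, 21, 210], array([208. , 283.4])) [0.6418682  0.36734412 0.071     ]
[-0.687116   -0.47313283  0.38301507] [0.39453918 0.30712593 0.21420917]
the job is handed in; nothing more can be done
None
```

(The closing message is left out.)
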